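# Lay out the cook's station beside the hob

## Task

Lay out the cook's station: put the egg timer upright in the larger round wooden stand, the spice jar with the red cap upright in the smaller round stand, the matchbox flat in the oblong tray and the teaspoon flat in the long narrow spoon rest, box and spoon each lying lengthwise inside the corner upstands of their tray, either way round. Do not tip the timer or the jar over on the way, and leave the white mug and the tin behind the work where they stand.

Things in the scene. Friction and masses are not known exactly. Their poses are not given: they have to be found in the camera images.
- timer: Cream domed egg timer, 64 to 66 mm across over its lower 35 mm or so, narrowing above to a dome 65 mm tall; 0.05 to 0.11 kg; its dial does not turn here. Origin: centre of its underside; z up along its axis. Can be held across its lower half, from any side.
- spice_jar: Round glass spice jar, 106 mm tall and 42 mm across, with a red screw cap 45 mm across from height 85 to 106 mm (fixed on); 0.08 to 0.15 kg. Origin: centre of its underside; z up along its axis.
- match_box: Yellow and brown household matchbox lying flat, 66 mm (x) by 112 mm (y) by 21 mm high, closed (its inner tray is fixed); 15 to 31 g. Origin: centre of its underside; y along its length, z up. Can be held across its 66 mm width.
- spoon: Teaspoon with a red handle and steel bowl lying flat, 132 mm long (x) by 26 mm wide at the bowl (y), 11 mm high at most; 40 g. Origin: centre of its outline, at its underside; x along its length, z up. Fingers closing across its middle stop about 20 mm apart (its contact shape is fuller there than the thin neck looks), low down near the worktop.
- timer_stand: Larger round stand of light wood, fixed: 94 mm across outside, 16 mm high, with a round recess 80 mm across whose floor is 5 mm above the worktop (rim 7 mm thick). Origin: centre of its underside, on the worktop; z up. The egg timer belongs in it.
- jar_stand: Smaller round stand of light wood, fixed: 70 mm across outside, 16 mm high, with a round recess 56 mm across whose floor is 5 mm above the worktop (rim 7 mm thick). Origin: centre of its underside; z up. The spice jar belongs in it.
- match_tray: Oblong tray of light wood, fixed: 94 mm (x) by 140 mm (y) outside, floor 4 mm above the worktop, space inside 82 by 128 mm, bounded only at the corners by L-shaped upstands 6 mm thick, 12 mm high from the worktop, reaching 20 mm from the inside corner; sides open between. Origin: centre of its underside; y along its length. For the matchbox.
- spoon_rest: Long narrow tray of light wood, fixed: 168 mm (x) by 62 mm (y) outside, floor 4 mm above the worktop, space inside 156 by 50 mm, bounded at the corners by L-shaped upstands 6 mm thick, 10 mm high from the worktop, reaching 26 mm along the long sides, 17.5 mm along the ends; sides open between. Origin: centre of its underside; x along its length. For the teaspoon.
- mug: White mug with a thin red line, 82 mm across, 94 mm tall, handle 30 mm out at one side; loose bystander behind the work, under the front of a wall shelf (underside 0.50 m above the worktop, front edge at x = 0.64). Origin: centre of its outline, handle included, at its underside.
- tin: Closed food tin with a white and red label, 75 mm across, 58 mm tall; loose bystander behind the work. Origin: centre of its underside.
There are look-alikes about, which are no part of the job. Leave any pink look-alike of the timer alone.

How it is judged:
By the outcome, as a careful person would: the job done as asked, in the order asked, and still so for the second after the job is handed in, with the robot touching nothing.
It also fails if it takes over 99 s, if anything falls off the work surface, if the arm or the gripper's body presses on something with over 40 N, if the wrist force passes 120 N, or if a joint passes its speed limit or range.

## Robot

A 6-joint arm with a two-finger parallel gripper is mounted at the origin on a cart in front of the work surface, level with it; the furniture and walls round the work are solid. World frame = base frame: x ahead of the robot, y to its left, z up, the work surface at z = 0. Lengths are in m, angles in degrees, forces in N, time in s.
With the tool pointing down it reaches from about 0.35 to 0.925 m from the base axis. Payload 6.4 kg.
Tool frame: the origin (TCP) lies between the finger pads; the fingertips stand 11 mm ahead of it and the grasp point (between the pads) lies 8 mm behind it (finger_overhang is the distance from the TCP to the fingertips, in m); z points along the fingers, y is the direction in which the jaws open and shut (so a half turn about z gives the same grasp; the last joint's range is limited). The gripper opens to 94 mm and grips with 3 to 60 N. Pads are 16 mm wide; open, the fingers measure 119 mm over their backs; the gripper's body (75 mm by 177 mm) begins 78 mm behind the grasp point.
Start: joints at [-80.85, 14.043, 89.255, -0, 76.702, -9.975], TCP at [0.213, -0.614, 0.216] pointing down, gripper open.
Joint ranges: [-179.41, 179.41], [-58.25, 129.5], [7.25, 145.43], [-54.29, 234.29], [11.92, 165.04], [-157.13, 157.13]. Speed limits (degrees/s): [147.25, 147.25, 180, 180, 180, 180].

## Interface

Orientations are given as [roll, pitch, yaw] about the fixed x, y, z axes, in that order (R = Rz(yaw) Ry(pitch) Rx(roll)).
In Python, from rig import read_state, read_camera, camera_params, close_job, spot_in, silhouettes, spot_point, finger_overhang gives the robot as it stands.
- The arm moves only by the shell command python3 -m creep 'ROWS'. ROWS is JSON, a list of rows, each a list of 3 entries, a list of its own where there are three numbers: the shift along the tool's x, y, z in mm, then the turn, a rotation vector about the tool's x, y, z in degrees, then the closure, from -1 (fully open) to 1 (shut). A call has 1 to 5 rows; each row shifts and turns the pose as measured when the row begins, along the tool's axes as they then stand; what a row does not reach is not made up. A row lasts 1/8 s, in which the tool goes at most 62.5 mm and 10.7 degrees, less where a joint would pass 70% of its speed; a pose out of reach is approached as far as the arm can. A call with a gripper value outside its range is refused whole. The fingers move at their own pace and stop on an object; the grip force is fixed at half the most. Time passes only in rows, so rows that do not move let the fingers close. It gives the time, the measured TCP pose, the force and the opening at its end, in the units of the state.
- read_state(): the state, without advancing time (a new reading comes with each control period).
- read_camera(name): name is "scene" or "top" or "wrist"; returns the picture (420x560x3 uint8, blue, green, red); there is no depth.
- camera_params(name): a dict with "K" (3x3 intrinsics, pixels), "extrinsics" (4x4, takes a point from world to camera coordinates); the wrist camera has in their place "tool_from_camera" (4x4, takes a point from camera to tool coordinates, whose origin is the TCP and whose axes are the flange's). Camera axes: x right, y down, z forward; pixel columns grow to the right and rows downward; lengths in m; the calibration is good to about 2 mm. A picture is of the moment at which its call begins: read the wrist's pose just before it. camera_params takes no time and is no camera call.
- close_job(): hands the job in, once; it reports no verdict.
Trained networks look in the newest picture that a camera, given by its name, has taken for a name from the list of things; names that differ only in an ending like _2 or _b are one class to them, and where a whole thing is asked for, a point or a joint stands for the part that bears it (a point fixed in the world has none). Each returns a list of dicts, best first, with "conf" (0 to 1); they miss things now and then, are a little off and sometimes report something else, mostly with a low value. They report only what shows in the picture. A call takes as long as a camera call. They do not tell look-alikes from the thing itself.
- spot_in(camera, label): "centre" ([x, y, z] in m, in world coordinates, good to about 4 mm: the middle of the surface that is visible of it).
- silhouettes(camera, label): "pixels" (420x560 bool, what is visible of it).
- spot_point(camera, label): "centre" ([x, y, z] in m, in world coordinates, good to about 4 mm: a listed point, or the origin of a listed thing).
The state is a dict: "time": time; "joint_positions": joint angles; "joint_velocities": joint speeds; "joint_efforts": joint torques, N m; "ee_pos": TCP position; "tool_rot": TCP orientation; "force": force on the tool from outside, world axes, zero at the start; "torque": the same for the moment, N m; "width": finger opening in m.
Only numpy, scipy, OpenCV 4.12 (cv2) and the standard library are available. Lean on these libraries where they do the work, as an engineer would, in place of code of your own. Each camera call takes 0.05 s, during which the arm holds its last target.

## Working session

There is one attempt and no reset: what is moved stays moved. The work goes in short steps, Python scripts to look and compute and a shell command to move; the robot and the scene stay as the last step left them, time stands still between calls to the robot, and variables do not carry over. Pictures are saved under pics/ and viewed, and the job is handed in when it is done.

```bash
mkdir -p pics; ls; python3 - <<'E'
from rig import *
import cv2
print(read_state())
for n in ("scene","top","wrist"):
    im=read_camera(n); cv2.imwrite(f"pics/{n}0.png",im)
    print(n,camera_params(n))
E
```

```text
pics
{'time': 0.0, 'joint_positions': array([-8.08491857e+01,  1.40828893e+01,  8.93223115e+01,  3.58014133e-03,
        7.67016249e+01, -9.97475598e+00]), 'joint_velocities': array([-0.07605877, -0.02174551,  0.01867788,  0.03106534,  0.02338546,
       -0.02974861]), 'joint_efforts': array([ 3.70694061e-04, -4.15831411e+01, -3.14606810e+01,  6.84770616e-02,
        3.31942225e-02, -1.46939783e-04]), 'ee_pos': array([ 0.21290136, -0.61355186,  0.21538346]), 'tool_rot': array([-1.79895392e+02, -2.19336749e-02,  1.91247235e+01]), 'force': array([0.18239592, 0.05078162, 0.5275597 ]), 'torque': array([ 0.02026128, -0.0216723 , -0.04051071]), 'width': 0.09402361048950246}
scene {'K': array([[506.38712465,   0.        , 275.38813848],
       [  0.        , 506.38712465, 210.06423627],
       [  0.        ,   0.        ,   1.        ]]), 'extrinsics': array([[ 0.64597781, -0.76334731,  0.00368001, -0.33833656],
       [-0.38182984, -0.32728797, -0.86434285,  0.23685078],
       [ 0.66099821,  0.55694117, -0.50288955,  1.11146743],
       [ 0.        ,  0.        ,  0.        ,  1.        ]
[... 257 characters left out ...]
082256,  0.01124861, -0.13470014,  0.55418718],
       [ 0.13489579,  0.01896083, -0.99067836,  0.97651559],
       [ 0.        ,  0.        ,  0.        ,  1.        ]])}
wrist {'K': array([[329.69497377,   0.        , 282.08805497],
       [  0.        , 329.69497377, 213.66921669],
       [  0.        ,   0.        ,   1.        ]]), 'tool_from_camera': array([[-4.96267736e-04, -9.69980294e-01, -2.43183023e-01,
         7.01320693e-02],
       [ 9.99998655e-01, -1.01197561e-04, -1.63706917e-03,
        -7.55292788e-04],
       [ 1.56331530e-03, -2.43183508e-01,  9.69979040e-01,
        -1.67614567e-01],
       [ 0.00000000e+00,  0.00000000e+00,  0.00000000e+00,
         1.00000000e+00]])}
```

View pics/scene0.png

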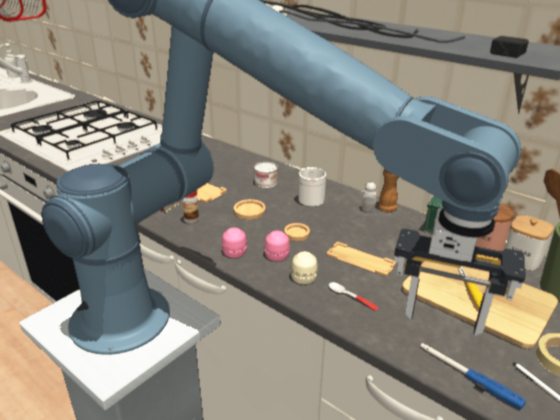

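View pics/top0.png

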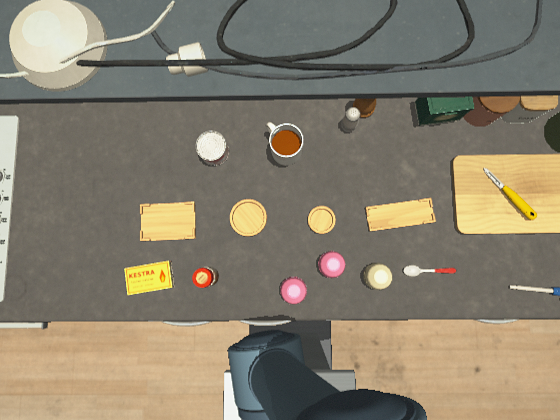

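```bash
cat > h.py <<'E'
from rig import *
import numpy as np, cv2
from scipy.spatial.transform import Rotation as R
def campose(n,st=None):
    p=camera_params(n)
    if n=="wrist":
        T=np.eye(4);T[:3,:3]=R.from_euler('xyz',st['tool_rot'],degrees=True).as_matrix();T[:3,3]=st['ee_pos']
        return p['K'],np.linalg.inv(T@p['tool_from_camera'])
    return p['K'],p['extrinsics']
def back(n,uv,z,st=None):
    K,E=campose(n,st); C=np.linalg.inv(E)
    d=C[:3,:3]@np.linalg.inv(K)@np.array([uv[0],uv[1],1.]); o=C[:3,3]
    return o+d*(z-o[2])/d[2]
def proj(n,X,st=None):
    K,E=campose(n,st); c=E[:3,:3]@np.array(X)+E[:3,3]; p=K@c; return p[:2]/p[2]
E
python3 - <<'E'
from h import *
im=read_camera("top")
names=["timer","spice_jar","match_box","spoon","timer_stand","jar_stand","match_tray","spoon_rest","mug","tin"]
for n in names:
    for d in spot_point("top",n)[:4]: print(n,"pt",np.round(d['centre'],4),round(d['conf'],2))
for n,z in [("match_box",.021),("spoon",.005),("match_tray",.004),("spoon_rest",.004),("timer_stand",.016),("jar_stand",.016)]:
    for d in silhouettes("top",n)[:2]:
        m=d['pixels'].astype(np.uint8)
        ys,xs=np.nonzero(m)
        P=np.array([back("top",(x,y),z)[:2] for x,y in zip(xs,ys)],np.float32)
        (c,s,a)=cv2.minAreaRect(P); v=np.linalg.svd(P-P.mean(0),full_matrices=False)[2][0]
        print(n,round(d['conf'],2),"rect c",np.round(c,4),np.round(s,3),"major ang",round(np.degrees(np.arctan2(v[1],v[0])),1))
print(read_state()['time'])
E
```

```text
timer pt [ 0.3774 -0.2159  0.0016] 0.81
timer pt [ 3.425e-01 -1.110e-02 -2.000e-04] 0.72
timer pt [ 0.4107 -0.1077 -0.0027] 0.56
spice_jar pt [0.382  0.1911 0.0005] 0.74
spoon pt [ 3.886e-01 -3.524e-01 -2.000e-04] 0.59
timer_stand pt [ 0.5221  0.1012 -0.0018] 0.6
timer_stand pt [ 0.6995  0.1898 -0.0022] 0.45
jar_stand pt [ 0.5187 -0.086   0.0056] 0.91
match_tray pt [ 5.205e-01  3.067e-01 -4.000e-04] 0.62
spoon_rest pt [ 0.5281 -0.2842  0.0009] 0.77
spoon_rest pt [ 0.3757 -0.2169  0.0019] 0.2
mug pt [0.7151 0.011  0.0063] 0.71
tin pt [ 0.6997  0.1919 -0.0019] 0.74
match_box 0.66 rect c [0.3767 0.3445] [0.066 0.116] major ang 99.0
spoon 0.62 rect c [ 0.3877 -0.3483] [0.128 0.024] major ang -90.2
spoon 0.28 rect c [ 0.3765 -0.2199] [0.069 0.064] major ang -91.5
match_tray 0.68 rect c [ 0.3759 -0.2206] [0.063 0.067] major ang -77.2
spoon_rest 0.87 rect c [ 0.5299 -0.2834] [0.064 0.17 ] major ang 98.0
timer_stand 0.68 rect c [0.5254 0.0986] [0.089 0.085] major ang 178.3
timer_stand 0.19 rect c [ 0.5277 -0.2807] [0.062 0.167] major ang 97.0
jar_stand 0.9 rect c [ 0.5163 -0.0823] [0.065 0.07 ] major ang -67.9
1.0
```

View pics/wrist0.png

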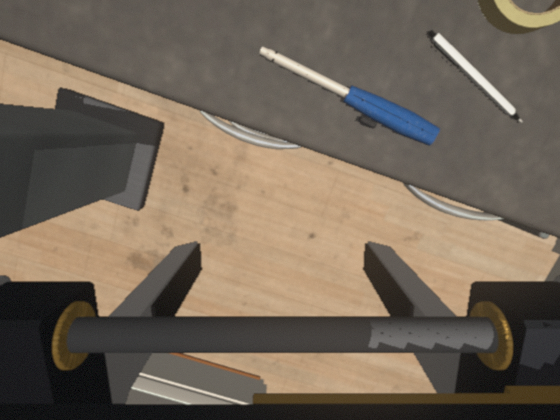

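```bash
cat >> h.py <<'E'
def plan(pos,yaw,step=60):
    """print how far to go: tool-frame shifts (mm) and turns (deg) split evenly, roll/pitch levelled"""
    s=read_state(); p=s['ee_pos'].copy(); R0=R.from_euler('xyz',s['tool_rot'],degrees=True)
    R1=R.from_euler('xyz',[180,0,yaw],degrees=True)
    rv=(R0.inv()*R1).as_rotvec(degrees=True); d=np.array(pos)-p
    n=max(1,int(np.ceil(max(np.linalg.norm(d)*1000/step,np.linalg.norm(rv)/10.5))))
    print("t",round(s['time'],2),"at",np.round(p,4),np.round(s['tool_rot'],1),"w",round(s['width']*1e3,1),"n",n)
    Rc=R0
    for i in range(n):
        sh=Rc.inv().apply(d/n)*1000
        print(np.round(sh,1).tolist(),np.round(rv/n,1).tolist()); Rc=Rc*R.from_rotvec(rv/n,degrees=True)
E
python3 -c "
from h import *
plan([.377,-.217,.216],60)"
```

```text
t 1.0 at [ 0.2129 -0.6141  0.2165] [180.    0.   19.1] w 94.1 n 8
[35.6, -40.2, 0.1] [0.0, 0.0, -5.1]
[39.1, -36.9, 0.1] [0.0, 0.0, -5.1]
[42.2, -33.2, 0.1] [0.0, 0.0, -5.1]
[45.0, -29.3, 0.1] [0.0, 0.0, -5.1]
[47.4, -25.2, 0.1] [0.0, 0.0, -5.1]
[49.5, -20.9, 0.1] [0.0, 0.0, -5.1]
[51.1, -16.4, 0.1] [0.0, 0.0, -5.1]
[52.4, -11.8, 0.1] [0.0, 0.0, -5.1]
```

```bash
python3 -m creep '[[[36,-40,0],[0,0,-5],-1],[[39,-37,0],[0,0,-5],-1],[[42,-33,0],[0,0,-5],-1],[[45,-29,0],[0,0,-5],-1]]'; python3 -c "
from h import *
plan([.377,-.217,.216],60)"
```

```text
time: 1.5
ee_pos: [0.2959, -0.4136, 0.2161]
tool_rot: [179.9, 0.0, 39.5]
force: [0.0, -0.1, 0.6]
width: 0.0939
t 1.5 at [ 0.2959 -0.4136  0.2161] [179.9   0.   39.5] w 93.9 n 4
[46.9, -25.1, -0.0] [0.0, 0.0, -5.1]
[48.9, -20.8, -0.0] [0.0, 0.0, -5.1]
[50.6, -16.3, 0.0] [0.0, 0.0, -5.1]
[51.9, -11.7, 0.0] [0.0, 0.0, -5.1]
```

Motion tracks very well.

```bash
python3 -m creep '[[[47,-25,0],[0,0,-5],-1],[[49,-21,0],[0,0,-5],-1],[[50.5,-16,0],[0,0,-5],-1],[[52,-12,0],[0,0,-5],-1],[[0,0,0],[0,0,0],-1]]'; python3 - <<'E'
from h import *
s=read_state(); im=read_camera("wrist"); cv2.imwrite("pics/w1.png",im)
print(s['ee_pos'],s['tool_rot'])
for d in spot_point("wrist","timer")[:3]: print(d)
hsv=cv2.cvtColor(im,cv2.COLOR_BGR2HSV)
for d in silhouettes("wrist","timer")[:3]:
    m=d['pixels']; ys,xs=np.nonzero(m); c,r=cv2.minEnclosingCircle(np.c_[xs,ys].astype(np.float32)); print(d['conf'],c,r,hsv[m].mean(0),back("wrist",c,.035,s))
E
```

```text
time: 2.12
ee_pos: [0.3795, -0.208, 0.217]
tool_rot: [179.7, 0.1, 60.3]
force: [0.3, -0.3, -0.5]
width: 0.0942
[ 0.37946716 -0.20802867  0.21696367] [1.79711635e+02 6.15233240e-02 6.03300126e+01]
{'centre': [0.3769, -0.2153, 0.001], 'conf': 0.94}
{'centre': [0.4111, -0.1045, 0.0007], 'conf': 0.69}
{'centre': [0.5187, -0.0863, -0.0042], 'conf': 0.62}
0.98 (255.6136932373047, 97.41214752197266) 34.01709747314453 [172.27849928 107.65165945 175.5953824 ] [ 0.40749047 -0.10480794  0.035     ]
0.88 (285.9488220214844, 203.51174926757812) 31.293109893798828 [ 23.30867611  58.21880401 188.80400968] [ 0.38021679 -0.21472016  0.035     ]
0.67 (152.26800537109375, 41.268001556396484) 44.219722747802734 [170.64677145 100.84473237 207.15123195] [ 0.34717313 -0.01137696  0.035     ]
```

View pics/w1.png

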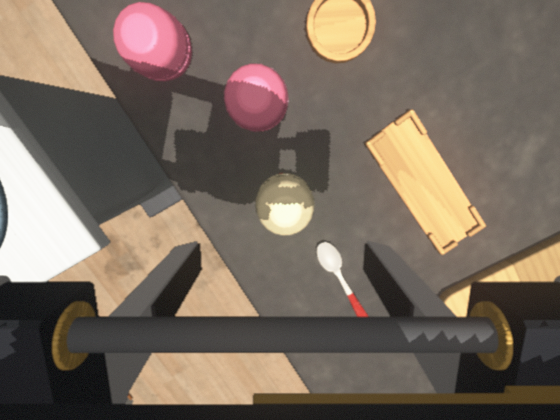

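```bash
python3 -c "
from h import *
plan([.378,-.2155,.10],60)"
```

```text
t 2.27 at [ 0.3786 -0.2112  0.217 ] [1.797e+02 1.000e-01 6.000e+01] w 94.2 n 2
[-1.9, 0.5, 58.5] [0.1, 0.0, -0.0]
[-2.0, 0.7, 58.5] [0.1, 0.0, -0.0]
```

```bash
python3 -m creep '[[[-2,0.5,58],[0,0,0],-1],[[-2,0.5,58],[0,0,0],-1],[[0,0,20],[0,0,0],-1],[[0,0,0],[0,0,0],-1]]'; python3 -c "
from h import *
plan([.378,-.2155,.025],60)"
```

```text
time: 2.78
ee_pos: [0.3773, -0.2233, 0.0792]
tool_rot: [179.5, 0.2, 59.3]
force: [0.1, -0.8, 0.4]
width: 0.0938
t 2.77 at [ 0.3773 -0.2233  0.0792] [179.5   0.2  59.3] w 93.8 n 1
[7.3, -3.9, 54.2] [0.5, 0.2, -0.7]
```

```bash
python3 -m creep '[[[7,-4,0],[0.5,0.2,-0.7],-1],[[0,0,0],[0,0,0],-1]]'; python3 -c "
from h import *
plan([.378,-.2155,.025],60)"
```

```text
time: 3.02
ee_pos: [0.3781, -0.2171, 0.0811]
tool_rot: [179.8, 0.0, 59.9]
force: [-0.4, -0.9, 0.0]
width: 0.0941
t 3.02 at [ 0.3781 -0.2171  0.0811] [179.8   0.   59.9] w 94.1 n 1
[1.4, -1.0, 56.1] [0.2, 0.0, -0.1]
```

```bash
python3 -m creep '[[[1,-1,28],[0,0,0],-1],[[1,-0.5,27],[0,0,0],-1],[[0,0,0],[0,0,0],-1]]'; python3 -c "
from h import *
plan([.378,-.2155,.025],60)"
```

```text
time: 3.4
ee_pos: [0.381, -0.2176, 0.0294]
tool_rot: [179.3, 0.2, 59.9]
force: [-0.3, 0.5, 0.2]
width: 0.0937
t 3.4 at [ 0.381  -0.2176  0.0294] [179.3   0.2  59.9] w 93.7 n 1
[0.3, -3.7, 4.3] [0.7, 0.2, -0.1]
```

```bash
python3 -m creep '[[[0,-3.5,4],[0.7,0.2,0],-1],[[0,0,0],[0,0,0],-1],[[0,0,0],[0,0,0],0.2],[[0,0,0],[0,0,0],0.6],[[0,0,0],[0,0,0],0.6]]'; python3 -c "
from h import *
plan([.378,-.2155,.025],60)
s=read_state();im=read_camera('wrist');cv2.imwrite('pics/w2.png',im)"
```

```text
time: 4.03
ee_pos: [0.3804, -0.2182, 0.0294]
tool_rot: [179.6, 0.1, 59.9]
force: [0.1, 0.5, -0.0]
width: 0.0677
t 4.03 at [ 0.3804 -0.2182  0.0294] [1.796e+02 1.000e-01 5.990e+01] w 67.7 n 1
[1.1, -3.5, 4.4] [0.4, 0.1, -0.1]
```

View pics/w2.png

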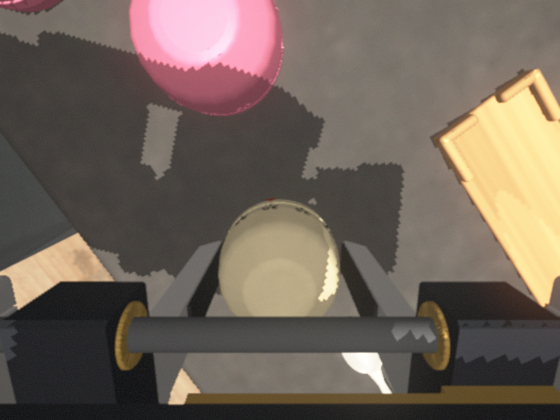

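```bash
python3 -m creep '[[[0,-1,5],[0,0,0],-0.7],[[0,0,1],[0,0,0],-0.7]]'; python3 -c "
from h import *
plan([.378,-.2155,.025],60)"
```

```text
time: 4.32
ee_pos: [0.3794, -0.2176, 0.0229]
tool_rot: [179.6, 0.1, 59.9]
force: [-0.2, 0.2, -0.9]
width: 0.0785
t 4.33 at [ 0.3794 -0.2176  0.0229] [1.796e+02 1.000e-01 5.990e+01] w 78.5 n 1
[1.1, -2.3, -2.1] [0.4, 0.1, -0.1]
```

```bash
python3 -m creep '[[[1,-2,-2],[0,0,0],-0.7],[[0,0,0],[0,0,0],0],[[0,0,0],[0,0,0],0.6],[[0,0,0],[0,0,0],0.6],[[0,0,0],[0,0,0],0.6]]'; python3 -c "
from h import *
plan([.378,-.2155,.025],60)"
```

```text
time: 4.95
ee_pos: [0.378, -0.2155, 0.0248]
tool_rot: [179.6, 0.1, 59.9]
force: [0.9, 0.1, 0.1]
width: 0.0633
t 4.95 at [ 0.378  -0.2155  0.0248] [1.796e+02 1.000e-01 5.990e+01] w 63.3 n 1
[-0.0, -0.0, -0.2] [0.4, 0.1, -0.1]
```

```bash
python3 -m creep '[[[0,0,-20],[0,0,0],0.6],[[0,0,-40],[0,0,0],0.6],[[0,0,-50],[0,0,0],0.6],[[0,0,-40],[0,0,0],0.6]]'; python3 -c "
from h import *
plan([.523,.100,.17],60)
s=read_state();im=read_camera('wrist');cv2.imwrite('pics/w3.png',im)"
```

```text
time: 5.45
ee_pos: [0.3746, -0.2124, 0.1747]
tool_rot: [-179.8, -0.1, 59.9]
force: [-0.1, -0.4, -0.8]
width: 0.0631
t 5.45 at [ 0.3746 -0.2124  0.1747] [-1.798e+02 -1.000e-01  5.990e+01] w 63.1 n 6
[57.4, -4.7, 0.9] [-0.0, -0.0, -0.0]
[57.4, -4.7, 0.8] [-0.0, -0.0, -0.0]
[57.4, -4.7, 0.8] [-0.0, -0.0, -0.0]
[57.4, -4.7, 0.8] [-0.0, -0.0, -0.0]
[57.4, -4.6, 0.8] [-0.0, -0.0, -0.0]
[57.5, -4.6, 0.8] [-0.0, -0.0, -0.0]
```

View pics/w3.png

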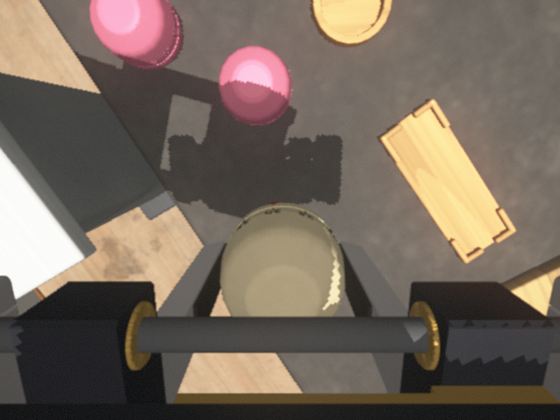

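```bash
python3 -m creep '[[[40,-3,0],[0,0,0],0.6],[[57,-4.7,0],[0,0,0],0.6],[[57,-4.7,0],[0,0,0],0.6],[[57,-4.7,0],[0,0,0],0.6],[[57,-4.7,0],[0,0,0],0.6]]'; python3 -c "
from h import *
plan([.523,.100,.17],60)"
```

```text
time: 6.12
ee_pos: [0.4966, 0.0311, 0.1814]
tool_rot: [179.3, 0.1, 59.4]
force: [0.7, -1.1, -0.2]
width: 0.0628
t 6.12 at [0.4966 0.0311 0.1814] [1.793e+02 1.000e-01 5.940e+01] w 62.8 n 2
[36.4, -6.3, 5.6] [0.4, 0.1, -0.3]
[36.4, -6.0, 5.6] [0.4, 0.1, -0.3]
```

```bash
python3 -m creep '[[[0,0,0],[0,0,0],0.6]]'; python3 - <<'E'
from h import *
s=read_state();im=read_camera('wrist');cv2.imwrite('pics/w4.png',im)
print(s['ee_pos'])
for l in("timer_stand","jar_stand","match_tray"):
  for d in spot_point("wrist",l)[:2]: print(l,d)
for d in silhouettes("wrist","timer_stand")[:2]:
    ys,xs=np.nonzero(d['pixels']); c,r=cv2.minEnclosingCircle(np.c_[xs,ys].astype(np.float32)); print(d['conf'],c,r,back("wrist",c,.016,s))
plan([.523,.1,.17],60)
E
```

```text
time: 6.25
ee_pos: [0.4971, 0.0341, 0.1809]
tool_rot: [179.3, 0.1, 59.7]
force: [-1.2, -0.7, -1.0]
width: 0.0628
[0.49707885 0.03411196 0.18087598]
timer_stand {'centre': [0.5279, 0.0986, -0.0013], 'conf': 0.73}
match_tray {'centre': [0.492, 0.0341, 0.158], 'conf': 0.21}
0.7 (272.6683654785156, 127.84907531738281) 50.037025451660156 [0.52699151 0.10194457 0.016     ]
t 6.5 at [0.4962 0.03   0.1811] [1.793e+02 1.000e-01 5.930e+01] w 63.4 n 2
[37.0, -6.4, 5.4] [0.3, 0.1, -0.4]
[37.0, -6.2, 5.5] [0.3, 0.1, -0.4]
```

View pics/w4.png

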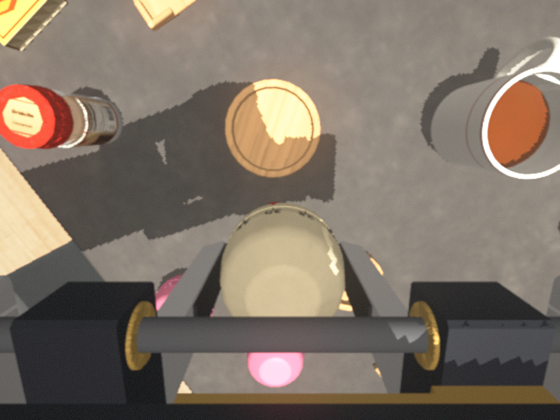

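```bash
python3 -c "
from h import *
plan([.526,.100,.10],60)"; python3 -m creep '[[[38,-5,10],[0.3,0,-0.4],0.6],[[38,-5,10],[0.3,0,-0.4],0.6],[[0,0,40],[0,0,0],0.6],[[0,0,10],[0,0,0],0.6],[[0,0,0],[0,0,0],0.6]]'; python3 -c "
from h import *
plan([.526,.100,.045],60)"
```

```text
t 6.5 at [0.4962 0.03   0.1811] [1.793e+02 1.000e-01 5.930e+01] w 63.4 n 2
[37.8, -5.6, 40.4] [0.3, 0.1, -0.4]
[37.8, -5.1, 40.5] [0.3, 0.1, -0.4]
time: 7.12
ee_pos: [0.5288, 0.095, 0.1115]
tool_rot: [179.7, 0.1, 59.4]
force: [0.2, -0.4, -0.2]
width: 0.0635
t 7.12 at [0.5288 0.095  0.1115] [1.797e+02 1.000e-01 5.940e+01] w 63.5 n 2
[1.5, -2.7, 33.3] [0.2, 0.0, -0.3]
[1.5, -2.5, 33.3] [0.2, 0.0, -0.3]
```

```bash
python3 -m creep '[[[3,-5,30],[0,0,0],0.6],[[0,0,30],[0,0,-0.5],0.6],[[0,0,0],[0,0,0],0.6]]'; python3 -c "
from h import *
plan([.526,.100,.031],60)"
```

```text
time: 7.5
ee_pos: [0.5303, 0.0977, 0.0558]
tool_rot: [179.2, -0.2, 59.7]
force: [0.6, 0.5, -0.7]
width: 0.0634
t 7.5 at [0.5303 0.0977 0.0558] [179.2  -0.2  59.7] w 63.4 n 1
[-0.2, -5.2, 24.8] [0.8, -0.2, -0.3]
```

```bash
python3 -m creep '[[[0,-5,8],[0.8,-0.2,-0.3],0.6],[[0,0,0],[0,0,0],0.6]]'; python3 -c "
from h import *
plan([.526,.100,.031],60)"
```

```text
time: 7.75
ee_pos: [0.5282, 0.0997, 0.0508]
tool_rot: [179.8, -0.1, 59.9]
force: [1.1, -0.2, -1.5]
width: 0.063
t 7.75 at [0.5282 0.0997 0.0508] [ 1.798e+02 -1.000e-01  5.990e+01] w 63.0 n 1
[-0.9, -2.1, 19.8] [0.2, -0.1, -0.1]
```

```bash
python3 -m creep '[[[-1,-2,9],[0.2,0,0],0.6],[[0,0,6],[0,0,0],0.6],[[0,0,0],[0,0,0],0.6],[[0,0,0],[0,0,0],0.6]]'; python3 -c "
from h import *
plan([.526,.100,.031],60)"
```

```text
time: 8.25
ee_pos: [0.5271, 0.0998, 0.0364]
tool_rot: [179.9, -0.2, 59.9]
force: [-0.6, -0.1, -0.1]
width: 0.0629
t 8.25 at [0.5271 0.0998 0.0364] [179.9  -0.2  59.9] w 62.9 n 1
[-0.4, -1.0, 5.4] [0.1, -0.2, -0.1]
```

```bash
python3 -m creep '[[[0,-1,5],[0,0,0],0.6],[[0,0,0],[0,0,0],0.6],[[0,0,0],[0,0,0],0.6]]'; python3 -c "
from h import *
plan([.526,.100,.030],60)"
```

```text
time: 8.62
ee_pos: [0.5263, 0.1004, 0.0312]
tool_rot: [179.8, -0.2, 59.9]
force: [0.1, 0.6, -0.8]
width: 0.063
t 8.62 at [0.5263 0.1004 0.0312] [179.8  -0.2  59.9] w 63.0 n 1
[-0.5, -0.0, 1.2] [0.2, -0.2, -0.1]
```

```bash
python3 -m creep '[[[0,0,1.2],[0,0,0],0.6],[[0,0,0],[0,0,0],0.6],[[0,0,0],[0,0,0],0.2],[[0,0,0],[0,0,0],-0.6],[[0,0,0],[0,0,0],-0.8]]'; python3 -c "
from h import *
plan([.526,.100,.15],60)"
```

```text
time: 9.25
ee_pos: [0.5268, 0.1004, 0.0304]
tool_rot: [179.8, -0.3, 59.9]
force: [-0.2, 1.2, -0.5]
width: 0.0797
t 9.25 at [0.5268 0.1004 0.0304] [179.8  -0.3  59.9] w 79.7 n 2
[-0.1, -0.0, -59.8] [0.1, -0.1, -0.0]
[-0.3, -0.1, -59.8] [0.1, -0.1, -0.0]
```

```bash
python3 -m creep '[[[0,0,-15],[0,0,0],-0.9],[[0,0,-50],[0,0,0],-1],[[0,0,-60],[0,0,0],-1],[[0,0,-40],[0,0,0],-1],[[0,0,0],[0,0,0],-1]]'; python3 - <<'E'
from h import *
s=read_state();im=read_camera('wrist');cv2.imwrite('pics/w5.png',im)
for l in("timer_stand","timer","spice_jar"):
  for d in spot_point("wrist",l)[:2]: print(l,d)
for l,z in(("timer",.035),("timer_stand",.016)):
  for d in silhouettes("wrist",l)[:1]:
    ys,xs=np.nonzero(d['pixels']); c,r=cv2.minEnclosingCircle(np.c_[xs,ys].astype(np.float32)); print(d['conf'],c,r,back("wrist",c,z,s))
plan([.382,.191,.20],20)
E
```

```text
time: 9.88
ee_pos: [0.5264, 0.1001, 0.2051]
tool_rot: [179.6, -0.4, 59.9]
force: [-0.0, -0.2, 0.2]
width: 0.0938
timer {'centre': [0.5233, 0.0995, 0.005], 'conf': 0.92}
timer {'centre': [0.4083, -0.104, -0.0011], 'conf': 0.77}
spice_jar {'centre': [0.3779, 0.1945, 0.0002], 'conf': 0.73}
0.97 (282.0, 381.29730224609375) 27.751537322998047 [ 0.41584749 -0.09044443  0.035     ]
0.74 (281.177490234375, 195.6617431640625) 42.26105499267578 [0.52733214 0.10330083 0.016     ]
t 10.18 at [0.5229 0.1001 0.198 ] [-179.8   -0.    59.9] w 94.1 n 4
[2.0, -41.9, -0.3] [-0.1, 0.0, 10.0]
[-5.3, -41.6, -0.4] [-0.1, 0.0, 10.0]
[-12.4, -40.0, -0.4] [-0.1, 0.0, 10.0]
[-19.2, -37.3, -0.5] [-0.1, 0.0, 10.0]
```

View pics/w5.png

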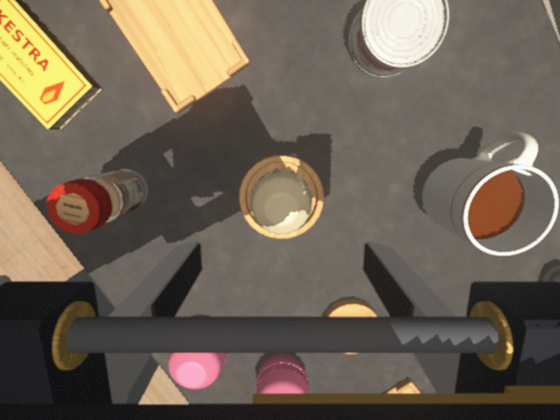

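```bash
python3 -c "
from h import *
plan([.380,.193,.20],60)"; python3 -m creep '[[[2,-43,0],[0,0,0],-1],[[2,-43,0],[0,0,0],-1],[[2,-43,0],[0,0,0],-1],[[2,-42,0],[0,0,0],-1],[[0,0,0],[0,0,0],-1]]';  python3 - <<'E'
from h import *
s=read_state();im=read_camera('wrist');cv2.imwrite('pics/w6.png',im)
for l in("spice_jar",):
  for d in spot_point("wrist",l)[:2]: print(l,d)
m=(cv2.inRange(cv2.cvtColor(im,cv2.COLOR_BGR2HSV),(0,150,60),(8,255,255))|cv2.inRange(cv2.cvtColor(im,cv2.COLOR_BGR2HSV),(172,150,60),(180,255,255)))
n,l,st,ce=cv2.connectedComponentsWithStats(m)
for i in range(1,n):
    if st[i,4]>300: print(st[i],back("wrist",ce[i],.1,s))
plan([.38,.193,.20],60)
E
```

```text
t 10.18 at [0.5229 0.1001 0.198 ] [-179.8   -0.    59.9] w 94.1 n 3
[2.9, -56.7, -0.4] [-0.1, -0.0, -0.0]
[2.9, -56.7, -0.5] [-0.1, -0.0, -0.0]
[3.0, -56.7, -0.6] [-0.1, -0.0, -0.0]
time: 10.8
ee_pos: [0.3719, 0.1942, 0.1921]
tool_rot: [-179.1, 0.4, 59.8]
force: [-0.2, -0.8, -0.1]
width: 0.0938
spice_jar {'centre': [0.3819, 0.1923, -0.0017], 'conf': 0.61}
[ 267  184   53   57 1532] [0.38136437 0.19749397 0.1       ]
t 10.9 at [0.3738 0.1933 0.1927] [-179.2    0.4   59.7] w 93.7 n 1
[2.8, 5.4, -7.4] [-0.8, 0.4, -0.3]
```

View pics/w6.png

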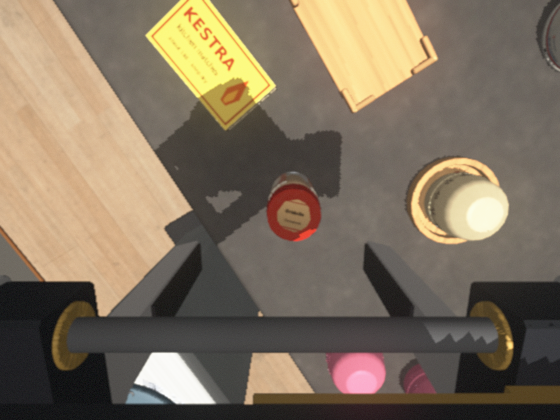

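```bash
python3 - <<'E'
from h import *
s=dict(ee_pos=np.array([.3719,.1942,.1921]),tool_rot=np.array([-179.1,.4,59.8]))
print(back("wrist",(294,214),.106,s), back("wrist",(293.5,212.5),.1,s))
plan([.381,.1935,.15],60)
E
```

```text
[0.38129153 0.19626449 0.106     ] [0.38088964 0.19615828 0.1       ]
t 10.9 at [0.3738 0.1933 0.1927] [-179.2    0.4   59.7] w 93.7 n 1
[4.1, 6.7, 42.6] [-0.8, 0.4, -0.3]
```

```bash
python3 -m creep '[[[5,6.5,25],[-0.8,0.4,-0.3],-1],[[0,0,17],[0,0,0],-1],[[0,0,0],[0,0,0],-1]]';  python3 - <<'E'
from h import *
plan([.381,.1945,.05],60)
E
```

```text
time: 11.28
ee_pos: [0.3849, 0.1925, 0.1493]
tool_rot: [180.0, 0.0, 59.7]
force: [-0.6, -0.3, -0.7]
width: 0.094
t 11.28 at [0.3849 0.1925 0.1493] [180.    0.   59.7] w 94.0 n 2
[-0.1, -2.2, 49.7] [0.0, 0.0, -0.1]
[-0.1, -2.2, 49.7] [0.0, 0.0, -0.1]
```

```bash
python3 -m creep '[[[0,-3,35],[0,0,0],-1],[[0,-1,40],[0,0,0],-1],[[0,0,20],[0,0,0],-1],[[0,0,0],[0,0,0],-1]]';  python3 - <<'E'
from h import *
plan([.381,.1945,.05],60)
im=read_camera('wrist');cv2.imwrite('pics/w7.png',im)
E
```

```text
time: 11.78
ee_pos: [0.3873, 0.1932, 0.0551]
tool_rot: [179.7, -0.2, 59.5]
force: [-0.2, 0.6, 0.6]
width: 0.0941
t 11.78 at [0.3873 0.1932 0.0551] [179.7  -0.2  59.5] w 94.1 n 1
[-2.1, -6.2, 5.0] [0.3, -0.2, -0.5]
```

View pics/w7.png

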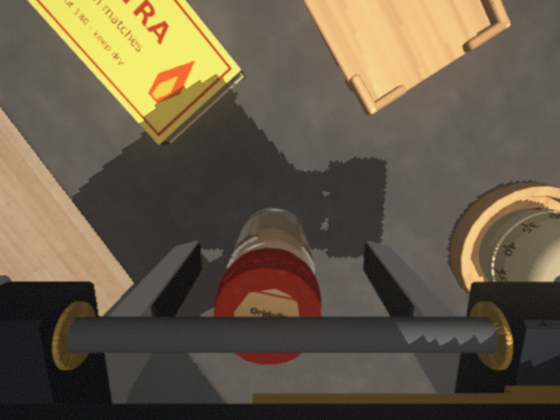

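```bash
python3 -m creep '[[[-2,-6,5],[0.3,-0.2,-0.5],-0.6],[[0,0,0],[0,0,0],-0.4],[[0,0,0],[0,0,0],-0.3]]';  python3 - <<'E'
from h import *
plan([.381,.1945,.05],60)
E
```

```text
time: 12.2
ee_pos: [0.3843, 0.1951, 0.0537]
tool_rot: [179.7, -0.2, 60.0]
force: [-0.9, -0.2, 0.6]
width: 0.0674
t 12.2 at [0.3843 0.1951 0.0537] [179.7  -0.2  60. ] w 67.4 n 1
[-2.2, -2.5, 3.6] [0.3, -0.2, 0.0]
```

```bash
python3 -m creep '[[[-2,-3,4],[0,0,0],-0.3],[[0,0,0],[0,0,0],-0.2],[[0,0,0],[0,0,0],0],[[0,0,0],[0,0,0],0.3],[[0,0,0],[0,0,0],0.6]]';  python3 - <<'E'
from h import *
plan([.381,.1945,.05],60)
im=read_camera('wrist');cv2.imwrite('pics/w8.png',im)
E
```

```text
time: 12.82
ee_pos: [0.3808, 0.195, 0.0499]
tool_rot: [179.6, -0.3, 60.0]
force: [0.7, 0.3, -0.3]
width: 0.0442
t 12.82 at [0.3808 0.195  0.0499] [179.6  -0.3  60. ] w 44.2 n 1
[-0.4, 0.5, -0.1] [0.4, -0.3, 0.0]
```

View pics/w8.png

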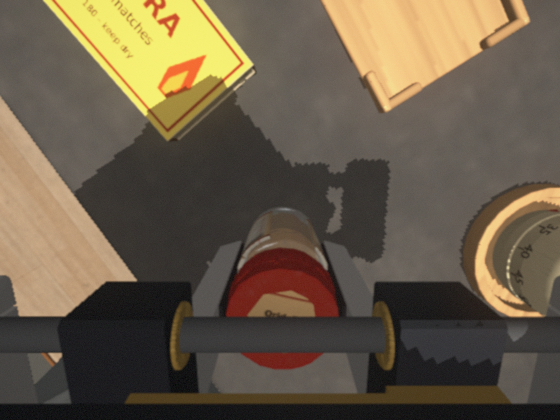

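```bash
python3 -m creep '[[[0,0,0],[0,0,0],0.6],[[0,0,0],[0,0,0],0.6],[[0,0,-15],[0,0,0],0.6],[[0,0,-30],[0,0,0],0.6],[[0,0,-40],[0,0,0],0.6]]';  python3 - <<'E'
from h import *
plan([.5175,-.0845,.19],60)
E
```

```text
time: 13.5
ee_pos: [0.3773, 0.1943, 0.1354]
tool_rot: [180.0, 0.0, 60.0]
force: [1.0, 0.9, -0.6]
width: 0.0441
t 13.5 at [0.3773 0.1943 0.1354] [180.   0.  60.] w 44.1 n 6
[-28.6, 43.5, -9.1] [0.0, 0.0, 0.0]
[-28.6, 43.5, -9.1] [0.0, 0.0, 0.0]
[-28.6, 43.5, -9.1] [0.0, 0.0, 0.0]
[-28.6, 43.5, -9.1] [0.0, 0.0, 0.0]
[-28.6, 43.5, -9.1] [0.0, 0.0, 0.0]
[-28.6, 43.5, -9.1] [0.0, 0.0, 0.0]
```

```bash
python3 -m creep '[[[0,0,-40],[0,0,0],0.6],[[-15,22,-15],[0,0,0],0.6],[[-28,43,0],[0,0,0],0.6],[[-28,43,0],[0,0,0],0.6],[[-28,43,0],[0,0,0],0.6]]';  python3 - <<'E'
from h import *
plan([.5175,-.0845,.18],60)
im=read_camera('wrist');cv2.imwrite('pics/w9.png',im)
im=read_camera('scene');cv2.imwrite('pics/s9.png',im)
E
```

```text
time: 14.12
ee_pos: [0.4623, 0.0317, 0.2025]
tool_rot: [179.3, -0.5, 60.5]
force: [0.6, 1.0, -2.0]
width: 0.0441
t 14.12 at [0.4623 0.0317 0.2025] [179.3  -0.5  60.5] w 44.1 n 3
[-24.7, 35.0, 7.7] [0.2, -0.2, 0.2]
[-24.6, 35.1, 7.6] [0.2, -0.2, 0.2]
[-24.4, 35.2, 7.6] [0.2, -0.2, 0.2]
```

View pics/w9.png

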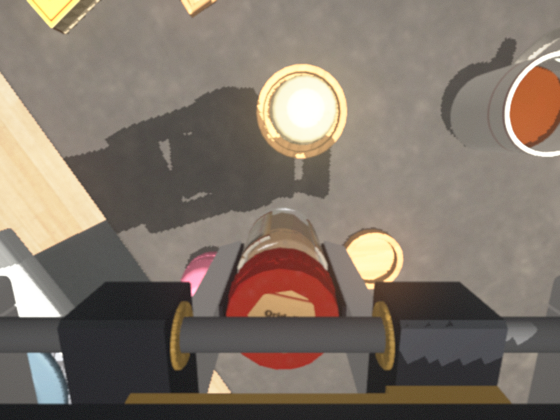

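View pics/s9.png

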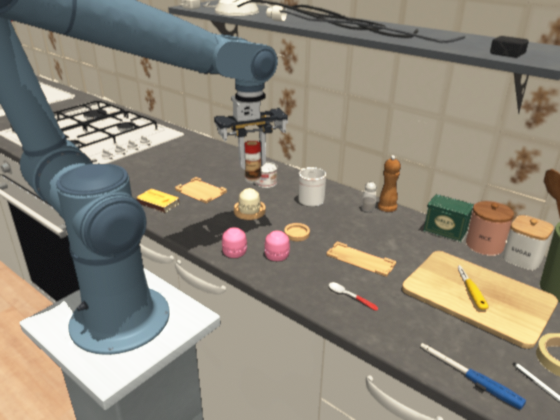

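```bash
python3 -m creep '[[[-25,35,5],[0,0,0],0.6],[[-25,35,5],[0,0,0.4],0.6],[[-22,33,5],[0.5,-0.5,0.2],0.6],[[0,0,0],[0,0,0],0.6]]';  python3 - <<'E'
from h import *
plan([.518,-.085,.12],60)
E
```

```text
time: 14.72
ee_pos: [0.5175, -0.0852, 0.1909]
tool_rot: [179.7, -0.0, 59.6]
force: [-0.1, 0.0, -1.0]
width: 0.044
t 14.72 at [ 0.5175 -0.0852  0.1909] [179.7  -0.   59.6] w 44.0 n 2
[0.2, -0.0, 35.4] [0.2, -0.0, -0.2]
[0.2, 0.1, 35.4] [0.2, -0.0, -0.2]
```

```bash
python3 -m creep '[[[0,0,40],[0,0,-0.3],0.6],[[0,0,50],[0,0,0],0.6],[[0,0,20],[0,0,0],0.6],[[0,0,0],[0,0,0],0.6]]';  python3 - <<'E'
from h import *
plan([.518,-.085,.056],60)
s=read_state();im=read_camera('wrist');cv2.imwrite('pics/w10.png',im)
im=read_camera('scene');cv2.imwrite('pics/s10.png',im[150:350,150:450])
for d in spot_point("scene","jar_stand")[:2]: print(d)
for d in spot_point("scene","spice_jar")[:2]: print(d)
E
```

```text
time: 15.22
ee_pos: [0.5178, -0.0805, 0.0815]
tool_rot: [179.6, -0.1, 60.1]
force: [-0.0, 0.0, -1.2]
width: 0.0439
t 15.22 at [ 0.5178 -0.0805  0.0815] [ 1.796e+02 -1.000e-01  6.010e+01] w 43.9 n 1
[-3.9, 2.2, 25.5] [0.4, -0.1, 0.1]
{'centre': [0.5202, -0.0845, -0.0029], 'conf': 0.71}
{'centre': [0.5194, -0.0811, 0.0343], 'conf': 0.96}
```

View pics/w10.png

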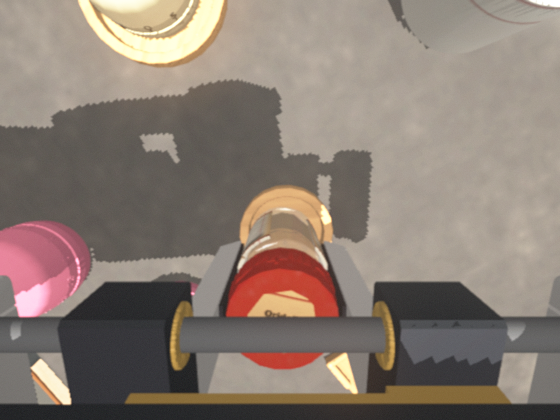

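View pics/s10.png

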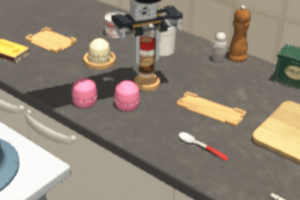

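```bash
python3 -m creep '[[[-4,3,10],[0.3,0,0],0.6],[[0,0,5],[0,0,0],0.6],[[0,0,0],[0,0,0],0.6]]';  python3 - <<'E'
from h import *
plan([.519,-.085,.056],60)
E
```

```text
time: 15.8
ee_pos: [0.5224, -0.088, 0.0704]
tool_rot: [179.3, -0.2, 60.0]
force: [0.7, -0.7, -1.0]
width: 0.0439
t 15.8 at [ 0.5224 -0.088   0.0704] [179.3  -0.2  60. ] w 43.9 n 1
[0.9, -4.7, 14.3] [0.7, -0.2, 0.0]
```

```bash
python3 -m creep '[[[1,-4.5,5],[0.7,-0.2,0],0.6],[[0,0,3],[0,0,0],0.6],[[0,0,0],[0,0,0],0.6]]';  python3 - <<'E'
from h import *
plan([.519,-.085,.056],60)
E
```

```text
time: 16.18
ee_pos: [0.5188, -0.0847, 0.0617]
tool_rot: [-179.9, -0.0, 60.0]
force: [0.1, -1.0, -1.1]
width: 0.0444
t 16.18 at [ 0.5188 -0.0847  0.0617] [-179.9   -0.    60. ] w 44.4 n 1
[-0.1, 0.3, 5.7] [-0.1, -0.0, 0.0]
```

```bash
python3 -m creep '[[[0,0,5],[0,0,0],0.6],[[0,0,0],[0,0,0],0.6],[[0,0,0],[0,0,0],0.6]]';  python3 - <<'E'
from h import *
plan([.519,-.085,.055],60)
E
```

```text
time: 16.55
ee_pos: [0.5189, -0.0847, 0.0564]
tool_rot: [-179.9, -0.0, 60.0]
force: [-0.7, 0.9, -1.6]
width: 0.0444
t 16.55 at [ 0.5189 -0.0847  0.0564] [-179.9   -0.    60. ] w 44.4 n 1
[-0.2, 0.2, 1.4] [-0.1, -0.0, 0.0]
```

```bash
python3 -m creep '[[[0,0,1.4],[0,0,0],0.6],[[0,0,0],[0,0,0],0.6],[[0,0,0],[0,0,0],0],[[0,0,0],[0,0,0],-0.4],[[0,0,0],[0,0,0],-0.6]]';  python3 - <<'E'
from h import *
plan([.519,-.085,.2],60)
im=read_camera('scene');cv2.imwrite('pics/s11.png',im[150:350,150:450])
E
```

```text
time: 17.18
ee_pos: [0.5196, -0.085, 0.0558]
tool_rot: [180.0, -0.0, 60.0]
force: [0.7, -0.4, -0.3]
width: 0.063
t 17.18 at [ 0.5196 -0.085   0.0558] [180.  -0.  60.] w 63.0 n 3
[-0.1, -0.2, -48.1] [0.0, -0.0, 0.0]
[-0.1, -0.2, -48.1] [0.0, -0.0, 0.0]
[-0.1, -0.2, -48.1] [0.0, -0.0, 0.0]
```

View pics/s11.png

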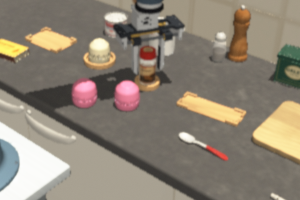

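```bash
python3 -m creep '[[[0,0,0],[0,0,0],-0.9],[[0,0,-20],[0,0,0],-0.9],[[0,0,-50],[0,0,0],-1],[[0,0,-60],[0,0,0],-1],[[0,0,-25],[0,0,0],-1]]';  python3 - <<'E'
from h import *
im=read_camera('wrist');cv2.imwrite('pics/w12.png',im)
plan([.377,.300,.22],99)
E
```

```text
time: 17.85
ee_pos: [0.5177, -0.0844, 0.2125]
tool_rot: [-179.7, 0.0, 60.0]
force: [-0.3, 0.5, 0.7]
width: 0.094
t 17.9 at [ 0.5189 -0.0848  0.2149] [-179.9    0.    60. ] w 94.2 n 7
[37.5, -45.0, -0.6] [-0.0, -0.0, -5.6]
[41.7, -41.2, -0.7] [-0.0, -0.0, -5.6]
[45.5, -36.9, -0.7] [-0.0, -0.0, -5.6]
[48.9, -32.3, -0.7] [-0.0, -0.0, -5.6]
[51.8, -27.5, -0.7] [-0.0, -0.0, -5.6]
[54.2, -22.3, -0.7] [-0.0, -0.0, -5.6]
[56.1, -16.9, -0.7] [-0.0, -0.0, -5.6]
```

View pics/w12.png

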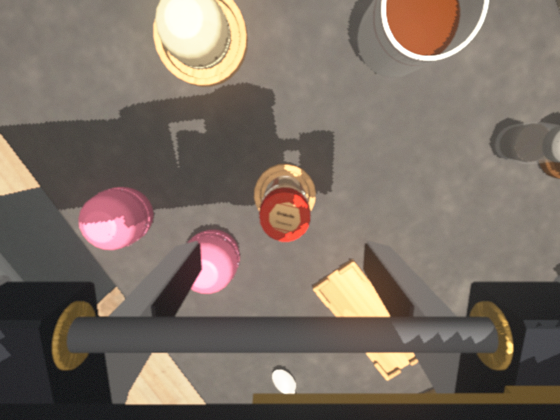

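```bash
python3 -m creep '[[[37.5,-45,0],[0,0,-5.6],-1],[[42,-41,0],[0,0,-5.6],-1],[[45.5,-37,0],[0,0,-5.6],-1],[[49,-32,0],[0,0,-5.6],-1],[[52,-27.5,0],[0,0,-5.6],-1]]';  python3 - <<'E'
from h import *
plan([.377,.320,.22],99)
E
```

```text
time: 18.52
ee_pos: [0.4145, 0.1942, 0.2128]
tool_rot: [-179.9, -0.0, 88.4]
force: [0.7, -0.3, 0.6]
width: 0.0936
t 18.52 at [0.4145 0.1942 0.2128] [-179.9   -0.    88.4] w 93.6 n 3
[41.6, -13.6, -2.4] [-0.0, -0.0, -3.5]
[42.3, -11.1, -2.4] [-0.0, -0.0, -3.5]
[42.9, -8.4, -2.4] [-0.0, -0.0, -3.5]
```

```bash
python3 -m creep '[[[41.5,-13.5,-4],[0,0,-3.5],-1],[[42,-11,-4],[0,0,-3.5],-1],[[43,-8.5,-4],[0,0,-3.5],-1],[[0,0,0],[0,0,0],-1],[[0,0,0],[0,0,0],-1]]';  python3 - <<'E'
from h import *
s=read_state();im=read_camera('wrist');cv2.imwrite('pics/w13.png',im)
print(s['ee_pos'],s['tool_rot'])
for n,z in [("match_box",.021),("match_tray",.004)]:
    for d in spot_point("wrist",n)[:1]: print(d)
    for d in silhouettes("wrist",n)[:1]:
        ys,xs=np.nonzero(d['pixels'])
        P=np.array([back("wrist",(x,y),z,s)[:2] for x,y in zip(xs,ys)],np.float32)
        (c,sz,a)=cv2.minAreaRect(P); v=np.linalg.svd(P-P.mean(0),full_matrices=False)[2][0]
        print(n,round(d['conf'],2),"rect c",np.round(c,4),np.round(sz,3),a,"major ang",round(np.degrees(np.arctan2(v[1],v[0])),1))
E
```

```text
time: 19.15
ee_pos: [0.3711, 0.3251, 0.22]
tool_rot: [-179.6, 0.1, 99.6]
force: [0.4, -0.5, -0.9]
width: 0.0939
[0.37114698 0.32507331 0.22001156] [-1.79598185e+02  5.41585935e-02  9.96482378e+01]
{'centre': [0.3768, 0.3467, 0.0006], 'conf': 0.94}Traceback (most recent call last):
  File "<stdin>", line 8, in <module>
  File "h.py", line 11, in back
    K,E=campose(n,st); C=np.linalg.inv(E)
        ~~~~~~~^^^^^^
  File "h.py", line 5, in campose
    p=camera_params(n)
ValueError: time passes only in moves, steps and waits
```

View pics/w13.png

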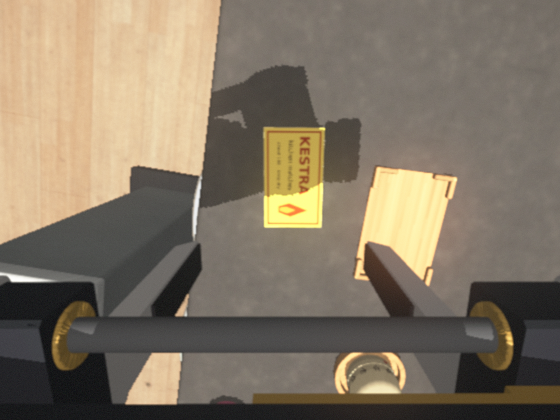

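```bash
sed -i 's/^    p=camera_params(n)/    p=_cp.setdefault(n,None) or _cp.__setitem__(n,camera_params(n)) or _cp[n]/; s/^def campose/_cp={}\ndef campose/' h.py; python3 - <<'E'
from h import *
s=dict(ee_pos=np.array([0.37114698,0.32507331,0.22001156]),tool_rot=np.array([-179.598,.054,99.648]))
for nm,pts,z in(("box",[(264,127),(325,127),(323,228),(265,228)],.021),("tray",[(375,166),(456,176),(430,285),(354,279)],.010)):
    P=np.array([back("wrist",p,z,s)[:2] for p in pts]); print(nm,np.round(P,4).tolist(),P.mean(0))
    for i in range(4):
        d=P[(i+1)%4]-P[i]; print(round(np.linalg.norm(d),4),round(np.degrees(np.arctan2(d[1],d[0])),1))
im=cv2.imread("pics/w13.png"); cv2.imwrite("pics/w13c.png",cv2.resize(im[140:320,330:480],None,fx=4,fy=3.3,interpolation=cv2.INTER_CUBIC))
E
```

```text
box [[0.3375, 0.396], [0.4022, 0.407], [0.4223, 0.2957], [0.3561, 0.2843]] [0.37953929 0.34576904]
0.0656 9.6
0.1131 -79.7
0.0672 -170.3
0.1132 99.4
tray [[0.4679, 0.3748], [0.5617, 0.3792], [0.5698, 0.2428], [0.475, 0.2346]] [0.51860809 0.30782149]
0.0939 2.7
0.1367 -86.6
0.0951 -175.1
0.1404 92.9
```

View pics/w13c.png

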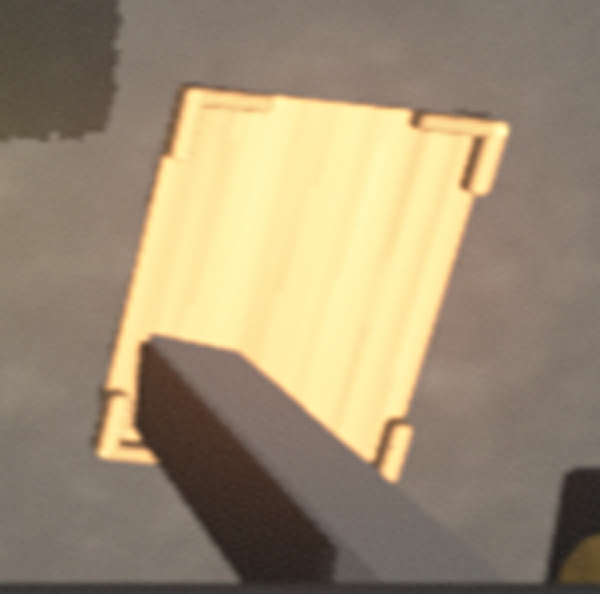

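```bash
python3 - <<'E'
from h import *
plan([.379,.346,.09],99.5)
E
```

```text
t 19.3 at [0.3717 0.3246 0.2205] [-179.6    0.    99.6] w 94.0 n 3
[6.6, 3.9, 43.5] [-0.1, 0.0, 0.0]
[6.6, 3.8, 43.5] [-0.1, 0.0, 0.0]
[6.6, 3.7, 43.5] [-0.1, 0.0, 0.0]
```

```bash
python3 -m creep '[[[6.6,4,43],[-0.1,0,0],-1],[[6.6,4,43],[-0.1,0,0],-1],[[6.6,3.5,43],[-0.1,0,0],-1],[[0,0,0],[0,0,0],-1]]';  python3 - <<'E'
from h import *
plan([.379,.346,.04],99.5)
E
```

```text
time: 19.8
ee_pos: [0.3831, 0.3434, 0.0899]
tool_rot: [179.8, -0.0, 99.1]
force: [0.1, 1.1, 0.5]
width: 0.0937
t 19.8 at [0.3831 0.3434 0.0899] [179.8  -0.   99.1] w 93.7 n 1
[3.2, -3.8, 49.9] [0.2, -0.0, -0.4]
```

```bash
python3 -m creep '[[[3,-4,35],[0.2,0,-0.4],-1],[[0,0,10],[0,0,0],-1],[[0,0,0],[0,0,0],-1]]';  python3 - <<'E'
from h import *
plan([.379,.346,.014],99.5)
E
```

```text
time: 20.18
ee_pos: [0.3836, 0.3464, 0.0499]
tool_rot: [179.5, -0.2, 99.3]
force: [-0.0, -0.4, 0.3]
width: 0.0939
t 20.18 at [0.3836 0.3464 0.0499] [179.5  -0.2  99.3] w 93.9 n 1
[0.2, -4.9, 35.9] [0.5, -0.2, -0.2]
```

```bash
python3 -m creep '[[[0,-5,18],[0.5,-0.2,-0.2],-1],[[0,0,6],[0,0,0],-1],[[0,0,0],[0,0,0],-1]]';  python3 - <<'E'
from h import *
plan([.379,.346,.014],99.5)
E
```

```text
time: 20.55
ee_pos: [0.3809, 0.3466, 0.0277]
tool_rot: [179.7, -0.1, 99.5]
force: [-0.4, 0.3, 0.1]
width: 0.0945
t 20.55 at [0.3809 0.3466 0.0277] [ 1.797e+02 -1.000e-01  9.950e+01] w 94.5 n 1
[-0.3, -2.1, 13.7] [0.3, -0.1, 0.0]
```

```bash
python3 -m creep '[[[0,-2,9],[0.3,0,0],-1],[[0,0,3],[0,0,0],-1],[[0,0,0],[0,0,0],-0.8],[[0,0,0],[0,0,0],-0.6]]';  python3 - <<'E'
from h import *
plan([.379,.346,.014],99.5)
im=read_camera('wrist');cv2.imwrite('pics/w14.png',im)
E
```

```text
time: 21.05
ee_pos: [0.3791, 0.3466, 0.0152]
tool_rot: [-180.0, -0.1, 99.5]
force: [-0.0, 0.7, 0.3]
width: 0.078
t 21.05 at [0.3791 0.3466 0.0152] [-1.80e+02 -1.00e-01  9.95e+01] w 78.0 n 1
[-0.5, -0.2, 1.2] [-0.0, -0.1, 0.0]
```

View pics/w14.png

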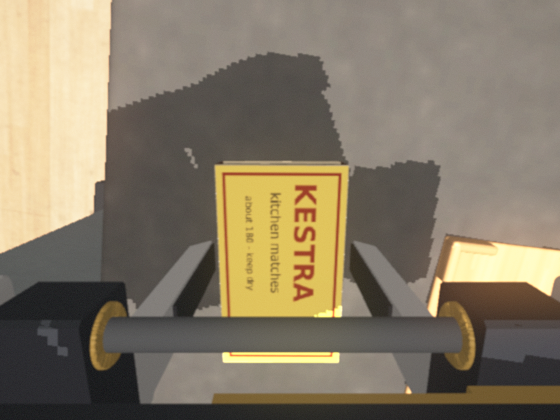

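Aligned and centred between the fingers; close and lift.

```bash
python3 -m creep '[[[0,0,1],[0,0,0],-0.3],[[0,0,0],[0,0,0],0],[[0,0,0],[0,0,0],0],[[0,0,-15],[0,0,0],0],[[0,0,-40],[0,0,0],0]]';  python3 - <<'E'
from h import *
plan([.519,.27,.12],93)
E
```

```text
time: 21.72
ee_pos: [0.3771, 0.3452, 0.0687]
tool_rot: [-179.6, 0.0, 99.5]
force: [0.0, 0.3, 0.3]
width: 0.0667
t 21.73 at [0.3771 0.3452 0.0687] [-179.6    0.    99.5] w 66.7 n 3
[-32.6, 42.4, -17.4] [-0.1, 0.0, 2.2]
[-30.9, 43.6, -17.3] [-0.1, 0.0, 2.2]
[-29.2, 44.8, -17.2] [-0.1, 0.0, 2.2]
```

```bash
python3 -m creep '[[[0,0,-50],[0,0,0],0],[[-35,30,-30],[0,0,1.5],0],[[-45,38,-20],[0,0,1.5],0],[[-45,38,-10],[0,0,1.5],0],[[0,0,0],[0,0,0],0]]';  python3 - <<'E'
from h import *
plan([.519,.20,.20],93)
E
```

```text
time: 22.35
ee_pos: [0.5054, 0.2347, 0.1922]
tool_rot: [179.5, -0.1, 95.1]
force: [-0.9, 0.6, -0.3]
width: 0.0665
t 22.35 at [0.5054 0.2347 0.1922] [ 1.795e+02 -1.000e-01  9.510e+01] w 66.5 n 1
[-35.8, 10.5, -7.8] [0.5, -0.1, 2.1]
```

```bash
python3 -m creep '[[[-36,10,-15],[0.5,0,2],0],[[0,0,0],[0,0,0],0],[[0,0,0],[0,0,0],0]]';  python3 - <<'E'
from h import *
s=read_state();im=read_camera('wrist');cv2.imwrite('pics/w15.png',im)
print(repr(s['ee_pos']),repr(s['tool_rot']))
for d in spot_point("wrist","match_tray")[:1]: print(d)
E
```

```text
time: 22.72
ee_pos: [0.5164, 0.2008, 0.2081]
tool_rot: [-179.9, -0.2, 93.1]
force: [-0.1, -0.2, -1.8]
width: 0.0673
array([0.51637625, 0.20076162, 0.20809989]) array([-179.87949026,   -0.20954105,   93.11594809])
{'centre': [0.5174, 0.3081, -0.0022], 'conf': 0.69}
```

View pics/w15.png

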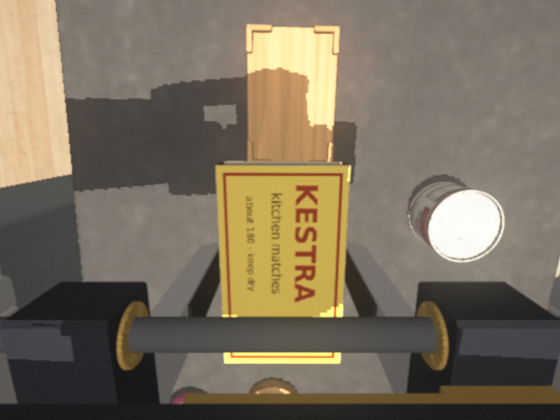

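```bash
python3 - <<'E'
from h import *
s=dict(ee_pos=np.array([0.51637625, 0.20076162, 0.20809989]),tool_rot=np.array([-179.87949026,   -0.20954105,   93.11594809]))
for nm,pts,z in(("box",[(217,165),(350,165),(341,362),(224,362)],.2151),("tray",[(247,26),(339,26),(334.5,160),(248,160)],.012)):
    P=np.array([back("wrist",p,z,s)[:2] for p in pts]); print(nm,np.round(P,4).tolist(),P.mean(0))
    for i in range(4):
        d=P[(i+1)%4]-P[i]; print(round(np.linalg.norm(d),4),round(np.degrees(np.arctan2(d[1],d[0])),1))
plan([.5175,.308,.1],93)
E
```

```text
box [[0.4814, 0.2542], [0.5458, 0.2577], [0.5521, 0.1473], [0.4861, 0.1437]] [0.51634757 0.20070976]
0.0645 3.1
0.1105 -86.7
0.0661 -176.8
0.1106 92.4
tray [[0.4711, 0.3724], [0.5627, 0.3773], [0.5703, 0.2453], [0.476, 0.2401]] [0.5200196  0.30878953]
0.0918 3.0
0.1323 -86.7
0.0945 -176.9
0.1324 92.1
t 22.82 at [0.5166 0.2009 0.2082] [-179.9   -0.2   93.2] w 66.9 n 3
[35.5, 2.3, 36.2] [-0.0, -0.1, 0.1]
[35.6, 2.3, 36.1] [-0.0, -0.1, 0.1]
[35.6, 2.2, 36.1] [-0.0, -0.1, 0.1]
```

```bash
python3 -m creep '[[[35,2,30],[0,0,0],0],[[35,2,30],[0,0,0],0],[[35,2,30],[0,0,0],0],[[0,0,25],[0,0,0],0],[[0,0,0],[0,0,0],0]]';  python3 - <<'E'
from h import *
plan([.519,.307,.03],93)
E
```

```text
time: 23.45
ee_pos: [0.5125, 0.3138, 0.0892]
tool_rot: [-179.8, -0.2, 93.5]
force: [0.2, 0.2, 0.7]
width: 0.067
t 23.45 at [0.5125 0.3138 0.0892] [-179.8   -0.2   93.5] w 67.0 n 1
[-7.4, 6.2, 59.2] [-0.2, -0.2, 0.5]
```

```bash
python3 -m creep '[[[-7,6,20],[-0.2,-0.2,0.5],0],[[0,0,20],[0,0,0],0],[[0,0,0],[0,0,0],0]]';  python3 - <<'E'
from h import *
plan([.519,.307,.03],93)
E
```

```text
time: 23.82
ee_pos: [0.52, 0.307, 0.0484]
tool_rot: [179.8, 0.0, 93.0]
force: [0.3, 0.4, -0.2]
width: 0.0671
t 23.82 at [0.52   0.307  0.0484] [179.8   0.   93. ] w 67.1 n 1
[0.1, -1.1, 18.4] [0.2, 0.0, 0.0]
```

```bash
python3 -m creep '[[[0,-1,8],[0.2,0,0],0],[[0,0,0],[0,0,0],0]]';  python3 - <<'E'
from h import *
plan([.519,.307,.021],93)
im=read_camera('wrist');cv2.imwrite('pics/w16.png',im)
E
```

```text
time: 24.08
ee_pos: [0.5197, 0.3068, 0.0405]
tool_rot: [180.0, -0.0, 93.0]
force: [-0.3, -0.3, -0.1]
width: 0.067
t 24.07 at [0.5197 0.3068 0.0405] [180.  -0.  93.] w 67.0 n 1
[0.3, -0.7, 19.5] [0.0, -0.0, -0.0]
```

View pics/w16.png

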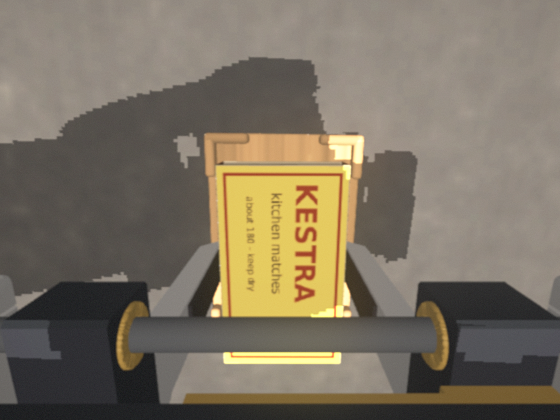

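```bash
python3 - <<'E'
from h import *
s=dict(ee_pos=np.array([.5197,.3068,.0405]),tool_rot=np.array([180,0,93.]))
a=back("wrist",(206,134),.012,s);b=back("wrist",(362,134),.012,s);m=(a+b)/2
u=np.array([np.cos(np.radians(93)),np.sin(np.radians(93))])
print(a,b,m[:2]-.07*u, np.linalg.norm(a-b))
E
python3 -m creep '[[[0,0,9],[0,0,0],0],[[0,0,4],[0,0,0],0],[[0,0,0],[0,0,0],0]]';  python3 - <<'E'
from h import *
plan([.519,.307,.020],93)
E
```

```text
[0.47164559 0.37400663 0.012     ] [0.56172513 0.37868273 0.012     ] [0.52034888 0.30644061] 0.09020082888917673
time: 24.5
ee_pos: [0.5209, 0.3073, 0.0282]
tool_rot: [179.8, -0.1, 93.0]
force: [0.1, 0.1, -0.5]
width: 0.0667
t 24.5 at [0.5209 0.3073 0.0282] [ 1.798e+02 -1.000e-01  9.300e+01] w 66.7 n 1
[-0.2, -1.9, 8.2] [0.2, -0.1, -0.0]
```

Consistent within 1–2 mm.

```bash
python3 -m creep '[[[0,-1,6],[0,0,0],0],[[0,0,1.5],[0,0,0],0],[[0,0,0],[0,0,0],0]]';  python3 - <<'E'
from h import *
plan([.52,.307,.019],93)
E
```

```text
time: 24.88
ee_pos: [0.5199, 0.3073, 0.0203]
tool_rot: [179.8, -0.1, 93.0]
force: [-0.6, 0.1, 0.0]
width: 0.0668
t 24.88 at [0.5199 0.3073 0.0203] [ 1.798e+02 -1.000e-01  9.300e+01] w 66.8 n 1
[-0.3, 0.1, 1.3] [0.2, -0.1, -0.0]
```

```bash
python3 -m creep '[[[0,0,1.5],[0,0,0],0],[[0,0,0],[0,0,0],-0.5],[[0,0,0],[0,0,0],-0.8],[[0,0,0],[0,0,0],-0.9],[[0,0,-20],[0,0,0],-0.9]]'; python3 -m creep '[[[0,0,-45],[0,0,0],-1],[[-10,0,-60],[0,0,0],-1],[[-10,0,-60],[0,0,0],-1],[[0,0,0],[0,0,0],-1]]';  python3 - <<'E'
from h import *
im=read_camera('wrist');cv2.imwrite('pics/w17.png',im)
plan([.40,-.30,.22],90)
E
```

```text
time: 25.5
ee_pos: [0.5189, 0.307, 0.0383]
tool_rot: [180.0, -0.0, 93.0]
force: [0.8, -0.0, 0.7]
width: 0.0891
time: 26.0
ee_pos: [0.5214, 0.287, 0.2162]
tool_rot: [179.5, -0.2, 93.0]
force: [-0.2, 0.1, 0.3]
width: 0.0941
t 26.05 at [0.5198 0.2867 0.213 ] [ 1.798e+02 -1.000e-01  9.300e+01] w 93.9 n 10
[-58.0, -15.0, -0.8] [0.0, -0.0, 0.3]
[-58.0, -14.7, -0.8] [0.0, -0.0, 0.3]
[-58.1, -14.4, -0.8] [0.0, -0.0, 0.3]
[-58.2, -14.1, -0.8] [0.0, -0.0, 0.3]
[-58.3, -13.8, -0.8] [0.0, -0.0, 0.3]
[-58.3, -13.5, -0.8] [0.0, -0.0, 0.3]
[-58.4, -13.2, -0.8] [0.0, -0.0, 0.3]
[-58.5, -12.9, -0.7] [0.0, -0.0, 0.3]
[-58.5, -12.6, -0.7] [0.0, -0.0, 0.3]
[-58.6, -12.3, -0.7] [0.0, -0.0, 0.3]
```

View pics/w17.png

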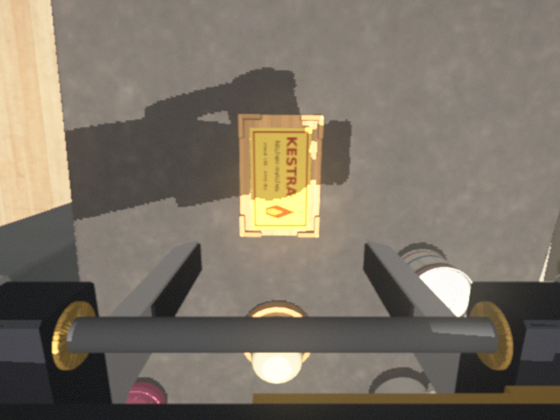

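```bash
python3 -m creep '[[[-58,-15,-1],[0,0,0.3],-1],[[-58,-15,-1],[0,0,0.3],-1],[[-58,-14,-1],[0,0,0.3],-1],[[-58,-14,-1],[0,0,0.3],-1],[[-58,-14,-1],[0,0,0.3],-1]]';python3 - <<'E'
from h import *
plan([.388,-.32,.22],90)
E
```

```text
time: 26.68
ee_pos: [0.4549, -0.0102, 0.2121]
tool_rot: [-179.7, -0.1, 92.0]
force: [-0.5, -0.0, -0.0]
width: 0.0941
t 26.68 at [ 0.4549 -0.0102  0.2121] [-1.797e+02 -1.000e-01  9.200e+01] w 94.1 n 6
[-51.2, -13.0, -1.4] [-0.1, -0.0, 0.3]
[-51.3, -12.7, -1.3] [-0.1, -0.0, 0.3]
[-51.4, -12.4, -1.3] [-0.1, -0.0, 0.3]
[-51.4, -12.1, -1.3] [-0.1, -0.0, 0.3]
[-51.5, -11.8, -1.3] [-0.1, -0.0, 0.3]
[-51.6, -11.5, -1.3] [-0.1, -0.0, 0.3]
```

```bash
python3 -m creep '[[[-55,-9,-1],[0,0,0.3],-1],[[-60,-9,-2],[0,0,0.3],-1],[[-60,-8,-2],[0,0,0.3],-1],[[-60,-8,-2],[0,0,0.3],-1],[[-60,-8,-2],[0,0,0.3],-1]]';python3 -m creep '[[[-34,-6,0],[0,0,0],-1],[[0,0,0],[0,0,0],-1],[[0,0,0],[0,0,0],-1]]';python3 - <<'E'
from h import *
s=read_state();im=read_camera('wrist');cv2.imwrite('pics/w18.png',im)
print(repr(s['ee_pos']),repr(s['tool_rot']))
for n,z in [("spoon",.006),("spoon_rest",.006)]:
    for d in spot_point("wrist",n)[:1]: print(d)
    for d in silhouettes("wrist",n)[:1]:
        ys,xs=np.nonzero(d['pixels'])
        P=np.array([back("wrist",(x,y),z,s)[:2] for x,y in zip(xs,ys)],np.float32)
        (c,sz,a)=cv2.minAreaRect(P); v=np.linalg.svd(P-P.mean(0),full_matrices=False)[2][0]
        print(n,round(d['conf'],2),"rect c",np.round(c,4),np.round(sz,3),a,"major ang",round(np.degrees(np.arctan2(v[1],v[0])),1))
E
```

```text
time: 27.3
ee_pos: [0.4136, -0.312, 0.2142]
tool_rot: [-179.2, -0.5, 90.5]
force: [0.2, -0.1, 0.8]
width: 0.0938
time: 27.68
ee_pos: [0.4052, -0.3477, 0.21]
tool_rot: [-179.0, -0.9, 90.2]
force: [-0.9, 0.8, 0.1]
width: 0.0938
array([ 0.40523238, -0.34771563,  0.21004709]) array([-178.97383696,   -0.89403863,   90.17019899])
{'centre': [0.3922, -0.3509, -0.0022], 'conf': 0.81}
spoon 0.77 rect c [ 0.3902 -0.3478] [0.128 0.025] 89.36736297607422 major ang -90.3
{'centre': [0.5313, -0.2842, -0.0019], 'conf': 0.74}
spoon_rest 0.59 rect c [ 0.5297 -0.283 ] [0.064 0.169] 7.478475570678711 major ang -82.6
```

View pics/w18.png

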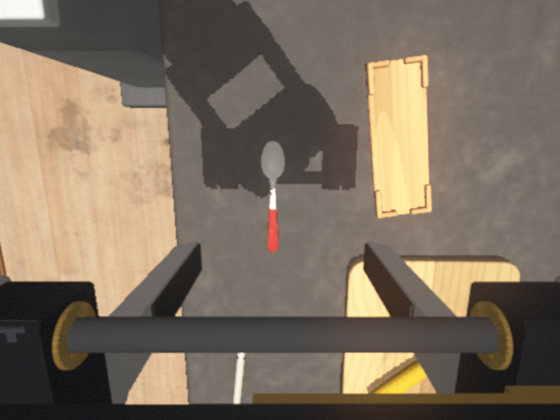

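```bash
python3 - <<'E'
from h import *
plan([.390,-.349,.06],90)
E
```

```text
t 27.93 at [ 0.4059 -0.3479  0.2112] [-179.1   -0.8   90.2] w 93.8 n 3
[-1.0, -4.5, 50.5] [-0.3, -0.3, 0.1]
[-0.8, -4.7, 50.5] [-0.3, -0.3, 0.1]
[-0.6, -5.0, 50.4] [-0.3, -0.3, 0.1]
```

```bash
python3 -m creep '[[[-1,-4.5,50],[-0.3,-0.3,0],-0.5],[[-1,-5,50],[-0.3,-0.3,0],-0.2],[[-0.5,-5,45],[-0.3,-0.3,0],0],[[0,0,0],[0,0,0],0],[[0,0,0],[0,0,0],0]]'; python3 - <<'E'
from h import *
plan([.390,-.349,.03],90)
E
```

```text
time: 28.55
ee_pos: [0.3932, -0.3494, 0.0677]
tool_rot: [179.7, 0.6, 90.5]
force: [0.3, -0.1, -0.5]
width: 0.049
t 28.55 at [ 0.3932 -0.3494  0.0677] [179.7   0.6  90.5] w 49.0 n 1
[0.8, -3.4, 37.7] [0.3, 0.6, 0.5]
```

```bash
python3 -m creep '[[[1,-3,28],[0.3,0.6,0.5],0],[[0,0,5],[0,0,0],0],[[0,0,0],[0,0,0],0]]'; python3 - <<'E'
from h import *
plan([.390,-.349,.013],90)
im=read_camera('wrist');cv2.imwrite('pics/w19.png',im)
E
```

```text
time: 28.92
ee_pos: [0.3945, -0.3528, 0.0413]
tool_rot: [179.6, 0.5, 90.1]
force: [-0.8, -0.0, -0.9]
width: 0.047
t 28.93 at [ 0.3945 -0.3528  0.0413] [179.6   0.5  90.1] w 47.0 n 1
[4.1, -4.7, 28.2] [0.4, 0.5, 0.1]
```

View pics/w19.png

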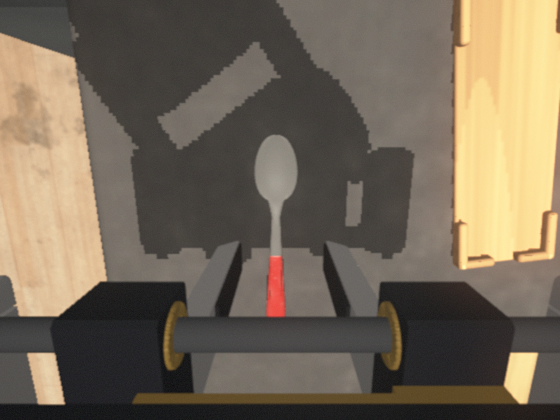

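```bash
python3 -m creep '[[[4,-4.7,15],[0.4,0.5,0],0],[[0,0,5],[0,0,0],0],[[0,0,0],[0,0,0],0]]'; python3 - <<'E'
from h import *
plan([.390,-.349,.013],90)
E
```

```text
time: 29.35
ee_pos: [0.3904, -0.3496, 0.0218]
tool_rot: [179.9, 0.1, 90.1]
force: [-0.5, -0.1, -0.2]
width: 0.0469
t 29.35 at [ 0.3904 -0.3496  0.0218] [1.799e+02 1.000e-01 9.010e+01] w 46.9 n 1
[0.6, -0.5, 8.8] [0.1, 0.1, 0.1]
```

```bash
python3 -m creep '[[[0.5,-0.5,6],[0,0,0],0],[[0,0,2.5],[0,0,0],0],[[0,0,0],[0,0,0],0]]'; python3 - <<'E'
from h import *
plan([.390,-.349,.013],90)
E
```

```text
time: 29.72
ee_pos: [0.3899, -0.3491, 0.0126]
tool_rot: [179.9, 0.1, 90.1]
force: [-0.5, -0.2, -1.1]
width: 0.0467
t 29.73 at [ 0.3899 -0.3491  0.0126] [1.799e+02 1.000e-01 9.010e+01] w 46.7 n 1
[0.1, 0.1, -0.4] [0.1, 0.1, 0.1]
```

```bash
python3 -m creep '[[[0,0,0],[0,0,0],0.5],[[0,0,0],[0,0,0],0.9],[[0,0,0],[0,0,0],0.9],[[0,0,0],[0,0,0],0.9]]'; python3 - <<'E'
from h import *
plan([.390,-.349,.013],90)
im=read_camera('wrist');cv2.imwrite('pics/w20.png',im)
E
```

```text
time: 30.22
ee_pos: [0.3901, -0.3494, 0.013]
tool_rot: [179.9, 0.2, 90.1]
force: [-0.1, 0.3, -1.8]
width: 0.0193
t 30.23 at [ 0.3901 -0.3494  0.013 ] [179.9   0.2  90.1] w 19.3 n 1
[0.4, -0.1, 0.0] [0.1, 0.2, 0.1]
```

View pics/w20.png

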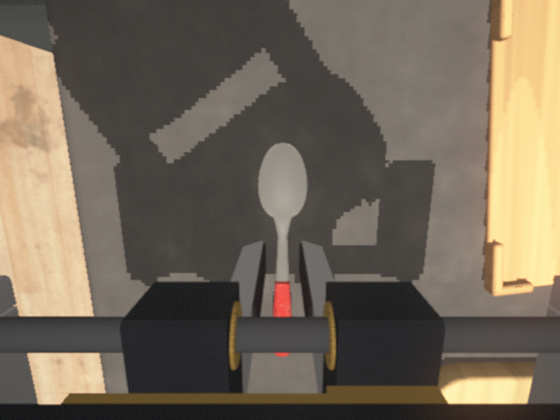

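Gripped at 19.3 mm, as expected. Lift and move towards the rest.

```bash
python3 -m creep '[[[0,0,-10],[0,0,0],0.9],[[0,0,-25],[0,0,0],0.9],[[0,0,-30],[0,0,0],0.9],[[0,0,0],[0,0,0],0.9]]'; python3 - <<'E'
from h import *
plan([.530,-.2835,.08],97.4)
im=read_camera('wrist');cv2.imwrite('pics/w21.png',im)
E
```

```text
time: 30.78
ee_pos: [0.3901, -0.3493, 0.0811]
tool_rot: [179.9, 0.2, 90.1]
force: [0.6, -0.1, -0.8]
width: 0.0194
t 30.77 at [ 0.3901 -0.3493  0.0811] [179.9   0.2  90.1] w 19.4 n 3
[21.8, 46.7, 0.4] [0.0, 0.1, -2.4]
[19.8, 47.6, 0.4] [0.0, 0.1, -2.4]
[17.8, 48.4, 0.4] [0.0, 0.1, -2.4]
```

View pics/w21.png

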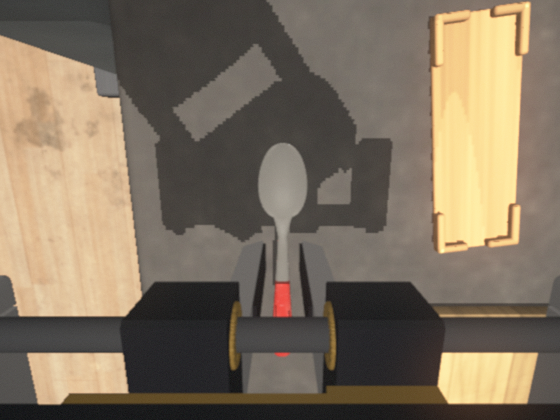

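```bash
python3 - <<'E'
from h import *
s=dict(ee_pos=np.array([.3901,-.3493,.0811]),tool_rot=np.array([179.9,.2,90.1]))
P=np.array([back("wrist",p,.010,s)[:2] for p in [(431,14),(530,4),(519,242),(437,251)]]); print(np.round(P,4).tolist(),P.mean(0))
for i in range(4):
    d=P[(i+1)%4]-P[i]; print(round(np.linalg.norm(d),4),round(np.degrees(np.arctan2(d[1],d[0])),1))
for p in [(283,143),(282,356)]: print(back("wrist",p,.075,s)) # spoon ends
E
python3 -m creep '[[[22,46,0],[0,0,-2.4],0.9],[[20,47,0],[0,0,-2.4],0.9],[[17,47,0],[0,0,-2.4],0.9],[[0,0,0],[0,0,0],0.9],[[0,0,0],[0,0,0],0.9]]'; python3 - <<'E'
from h import *
plan([.530,-.2835,.05],97.4)
E
```

```text
[[0.4859, -0.2046], [0.5489, -0.1988], [0.5705, -0.3602], [0.5087, -0.3675]] [ 0.52851272 -0.28278254]
0.0633 5.3
0.1628 -82.4
0.0622 -173.2
0.1645 98.0
[ 0.38995442 -0.28407988  0.075     ]
[ 0.38959047 -0.41104688  0.075     ]
time: 31.45
ee_pos: [0.5264, -0.2793, 0.0721]
tool_rot: [-179.6, -0.4, 97.4]
force: [-0.0, -0.2, -1.3]
width: 0.019
t 31.45 at [ 0.5264 -0.2793  0.0721] [-179.6   -0.4   97.4] w 19.0 n 1
[-4.8, 3.2, 22.1] [-0.4, -0.4, -0.0]
```

```bash
python3 -m creep '[[[-5,3,15],[-0.4,-0.4,0],0.9],[[0,0,10],[0,0,0],0.9],[[0,0,0],[0,0,0],0.9]]'; python3 - <<'E'
from h import *
plan([.5295,-.2845,.02],97.4)
im=read_camera('wrist');cv2.imwrite('pics/w22.png',im)
E
```

```text
time: 31.82
ee_pos: [0.5268, -0.2848, 0.0434]
tool_rot: [-179.9, -0.1, 97.2]
force: [-0.4, -0.1, -0.2]
width: 0.0192
t 31.82 at [ 0.5268 -0.2848  0.0434] [-1.799e+02 -1.000e-01  9.720e+01] w 19.2 n 1
[-0.0, 2.7, 23.4] [-0.1, -0.1, -0.2]
```

View pics/w22.png

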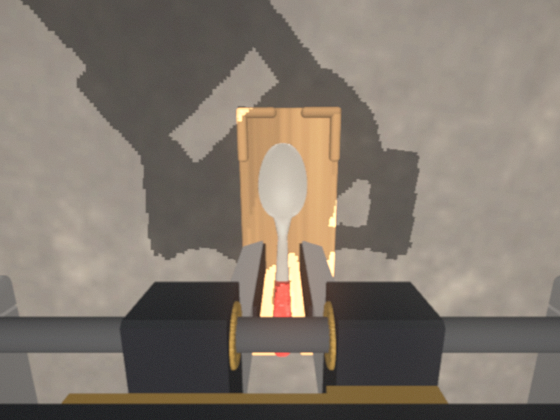

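```bash
python3 -m creep '[[[0,2.7,12],[0,0,0],0.9],[[0,0,5],[0,0,0],0.9],[[0,0,0],[0,0,0],0.9]]'; python3 - <<'E'
from h import *
s=dict(ee_pos=np.array([.5268,-.2848,.0434]),tool_rot=np.array([-179.9,-.1,97.2]))
m=back("wrist",(289,108),.010,s)[:2]; a=np.radians(97.4); print("rest c",m-.084*np.array([np.cos(a),np.sin(a)]))
plan([.5295,-.2845,.018],97.4)
E
```

```text
time: 32.25
ee_pos: [0.5301, -0.2851, 0.0262]
tool_rot: [-179.9, -0.0, 97.1]
force: [-0.7, -0.8, -0.5]
width: 0.0193
rest c [ 0.53058863 -0.28394097]
t 32.25 at [ 0.5301 -0.2851  0.0262] [-179.9   -0.    97.1] w 19.3 n 1
[0.7, -0.5, 8.2] [-0.1, -0.0, -0.3]
```

```bash
python3 -m creep '[[[0.5,0,6],[0,0,-0.3],0.9],[[0,0,1.5],[0,0,0],0.9],[[0,0,0],[0,0,0],0.9]]'; python3 - <<'E'
from h import *
plan([.530,-.2845,.017],97.4)
E
```

```text
time: 32.62
ee_pos: [0.5303, -0.2847, 0.0186]
tool_rot: [-180.0, 0.0, 97.5]
force: [-1.0, 0.4, 0.3]
width: 0.0196
t 32.62 at [ 0.5303 -0.2847  0.0186] [-180.     0.    97.5] w 19.6 n 1
[0.2, -0.3, 1.6] [-0.0, 0.0, 0.1]
```

```bash
python3 -m creep '[[[0,0,1.5],[0,0,0],0.9],[[0,0,0],[0,0,0],0.5],[[0,0,0],[0,0,0],0.2],[[0,0,0],[0,0,0],0.2],[[0,0,-20],[0,0,0],0.2]]'; python3 -m creep '[[[0,0,-50],[0,0,0],0.2],[[0,0,-60],[0,0,0],0.2],[[-20,0,-40],[0,0,0],0.2],[[-20,0,0],[0,0,0],0.2],[[0,0,0],[0,0,0],0.2]]'; python3 - <<'E'
from h import *
s=read_state(); print(s['ee_pos'],s['tool_rot'])
im=read_camera('wrist');cv2.imwrite('pics/w23.png',im)
im=read_camera('top');cv2.imwrite('pics/t23.png',im)
im=read_camera('scene');cv2.imwrite('pics/s23.png',im)
E
```

```text
time: 33.25
ee_pos: [0.5296, -0.2841, 0.0368]
tool_rot: [-179.9, -0.1, 97.5]
force: [-0.3, -0.1, 0.3]
width: 0.0377
time: 33.88
ee_pos: [0.5362, -0.3257, 0.1986]
tool_rot: [179.8, 0.3, 97.5]
force: [-1.0, 0.5, -0.3]
width: 0.0376
[ 0.53621833 -0.32565943  0.19862392] [179.83903687   0.25627169  97.50824956]
```

View pics/w23.png

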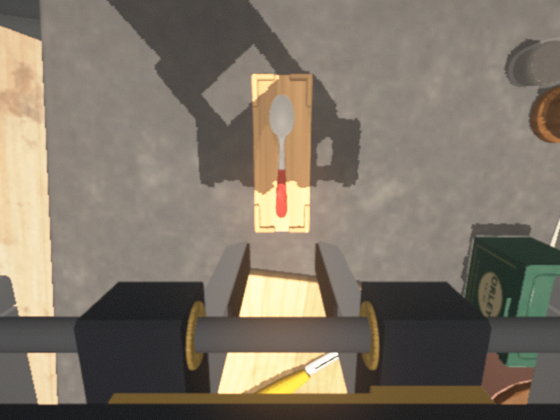

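View pics/t23.png

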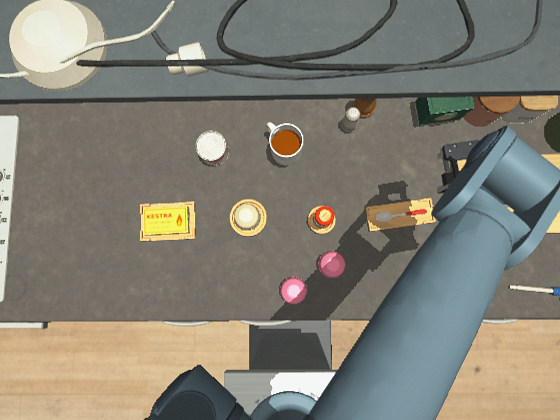

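View pics/s23.png

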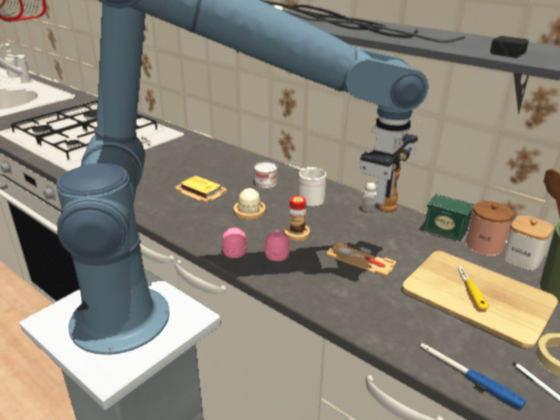

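```bash
python3 - <<'E'
import cv2,numpy as np
a=cv2.resize(cv2.imread("pics/w17.png")[100:250,220:340],(400,500),interpolation=cv2.INTER_CUBIC)
b=cv2.resize(cv2.imread("pics/t23.png")[190:250,130:210],(400,300),interpolation=cv2.INTER_CUBIC)
c=np.zeros((500,800,3),np.uint8);c[:,:400]=a;c[:300,400:]=b;cv2.imwrite("pics/z.png",c)
E
```

```text
(no output)
```

View pics/z.png

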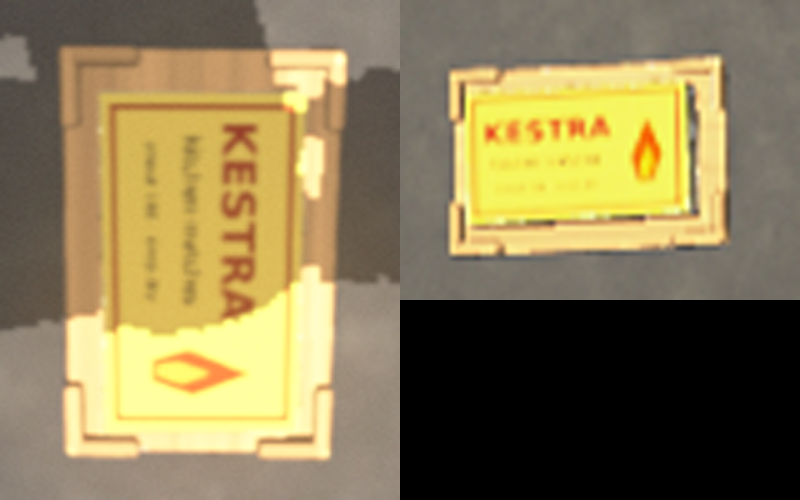

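The box lies flat inside all four upstands, so I'm handing the job in.

```bash
python3 -c "
from rig import *
print(close_job())"
```

```text
the job is handed in; nothing more can be done
None
```

The cook's station is laid out and handed in at about 34 s of the 99 s allowed. I placed the timer, jar, matchbox and spoon in the order asked, and the robot was clear of everything at the end.

- **Timer and jar:** both stand upright in their round stands in the last wrist, top and scene pictures. Neither tipped on the way.
- **Matchbox:** it lies flat and lengthwise inside all four corner upstands, seen in the wrist and top close-ups.
- **Spoon:** it lies lengthwise inside the upstands of its rest, about centred, seen in the last wrist picture.
- **Left alone:** the mug, the tin and the two pink look-alikes are where they were in the first pictures.

- **Forces:** the readings I saw between moves stayed within about 2 N.
- **Disagreements:** repeated position measurements of the stands and trays differed by up to about 5 mm, inside the clearance. The network also gave a few wrong labels, such as calling the timer a tray, which I ignored after comparing them with the pictures.
- **Grip widths:** the jar gripped at 44 mm against the 42 mm given for its glass, and the timer at 63 mm against 64 to 66 mm. Both held firmly.

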